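# Hang a slide basket to drain on the drip rail

## Task

Take the S-hook out of its block and hook it over the white-sleeved drip rail, feeling along the sleeve for its one narrow neck until the hook has dropped fully into it, and let the hook go. Then lift the slide basket by its front handle, keep it upright, and hang it by its top bar in the hook's lower curl so that it hangs free over the tray. Work gently (a few newtons are enough; never push the hook or the basket hard against anything), and leave everything else on the bench where it stands.

Things in the scene. Friction and masses are not known exactly. Their poses are not given: they have to be found in the camera images.
- rail_mid (a point): Axis of the horizontal drip rail, midway between its posts, 275 mm high at rest; x across, y along it, z up. A 9 mm steel rod wears a white 20 mm thick sleeve, all but one 14 mm wide neck of bare rod, centred anywhere from y = -30 to +30 mm: not measured, to be felt. A hook on the sleeve drops 5.5 mm into the neck, where the sleeve's hard ends hold it.
- rail (a joint): How far the sprung rail is pressed down (m, 0 at rest). It starts to sink under about 3.5 N, then takes 0.5 N more per mm, to a hard stop at 20 mm, and springs back when relieved. The hook must not press on the rail or on the sleeve's ends with more than 20 N.
- rack: Fixed steel rack that bears the rail; origin on the bench below rail_mid, axes as there. Posts at y = -145 and +145 mm (22 mm along y, 26 mm along x) reach 307 mm high. A drip tray under the rail is 110 mm along x, its rim 24 mm high.
- holder: Fixed grey block, 75 x 55 x 36 mm, origin under its centre. The S-hook stands upright in its slot, 28 mm deep, and lifts straight out.
- hook_grip (a point): Middle of the white grip tab (28 mm along x, 8 mm thick along y, from 24 mm below this point to 20 mm above) on top of the S-hook: 6 mm steel wire bent in its x-z plane, 169 mm tall, 60 g. z up; the lower curl opens on the -x side of the shank. On the rail, its x must point as the rail's x.
- hook_saddle (a point): Underside of the middle of the hook's upper curl, where the rail bears, 30 mm below hook_grip. The curl is 28 mm wide inside, wire 6 mm: its tip, at x = +17 mm, ends 17 mm below this point; the shank goes straight down at x = -17 mm to 42 mm below, then slants to +x. So the rail goes in from the hook's +x side, under the tip, then up. Seated, it is 4.5 mm above the rail's axis; on the sleeve 10 mm.
- hook_curl (a point): Where the centre of a 6 mm bar lies when resting in the hook's lower curl, 110 mm below hook_saddle. The curl is 22 mm wide inside (x = -11 to +11 mm) and opens upward; its tip, at x = -14 mm, ends 17 mm above this point. The shank slants from x = +14 mm (8 mm above) to x = -17 mm (68 mm above).
- basket_bar (a point): Middle of the top bar (6 mm thick, 78 mm along y) of the steel slide basket, 120 mm above its underside, on uprights at y = -39 and +39 mm. The basket is 70 mm along x, 84 mm along y, 42 mm high, about 0.22 kg, holding glass slides. z up; its handle is on its -x side. When hung, its x points as the rail's x.
- basket_handle (a point): Grip point of the basket's upright white handle, 70 mm to -x of the bar and 54 mm below it: a plate 10 mm thick along y, 24 mm along x, from 30 mm below this point to 20 mm above. Close on it along y; a gripper leaning back some 25 degrees towards -x stays clear of the rail.
- beaker: Glass beaker, 68 mm across, 85 mm high, origin under its centre. Leave alone.
- reagent: Brown bottle, 64 mm across, 140 mm high, origin under its centre. Leave alone.
- petri: Clear dish, 90 mm across, 16 mm high, origin under its centre. Leave alone.
- slidebox: Flat plastic box 85 x 60 x 32 mm, origin under its centre. Leave alone.
- jar: Small jar, 52 mm across, 60 mm high, origin under its centre. Leave alone.
Not all that is in view belongs to the job. Of the things that look like the part that bears basket_bar, take the one that is farthest to the robot's right at the start. There is more than one size of the part that bears hook_grip; the job needs the smaller.

How it is judged:
By the outcome, as a careful person would: the job done as asked, in the order asked, and still so for the second after the job is handed in, with the robot touching nothing.
It also fails if it takes over 72 s, if anything falls off the work surface, if the arm or the gripper's body presses on something with over 40 N, if the wrist force passes 120 N, or if a joint passes its speed limit or range.

## Robot

A 7-joint arm with a two-finger parallel gripper is mounted at the origin on the work surface. World frame = base frame: x ahead of the robot, y to its left, z up, the work surface at z = 0. Lengths are in m, angles in rad, forces in N, time in s.
With the tool pointing down it reaches from about 0.4 to 0.85 m from the base axis. Payload 10.4 kg.
Tool frame: the origin (TCP) lies between the finger pads; the fingertips stand 17 mm ahead of it and the grasp point (between the pads) lies 2 mm behind it; z points along the fingers, y is the direction in which the jaws open and shut (so a half turn about z gives the same grasp; the last joint's range is limited). The gripper opens to 85 mm and grips with 20 to 120 N. Pads are 22 mm wide; open, the fingers measure 114 mm over their backs; the gripper's body (76 mm by 85 mm) begins 54 mm behind the grasp point. The pads swing forward as they close: fully open they stand 13 mm farther back than shut.
Start: joints at [1.299, 0.332, -0.065, 1.46, 0.022, 1.35, -0.088], TCP at [0.154, -0.606, 0.248] pointing down, gripper open.
Joint ranges: [-2.6, 2.6], [-0.5, 2.12], [-1.47, 1.34], [0.16, 2.42], [-1.27, 4.41], [0.06, 2.06], [-2.6, 2.6]. Speed limits (rad/s): [2.22, 2.22, 2.79, 2.79, 3.14, 3.14, 3.14].

## Interface

Orientations are given as a unit quaternion [x, y, z, w].
In Python, from workcell import manip gives the robot as it stands.
- The arm moves only by the tool jog_arm, never from a script. Its argument "steps" is one flat list of numbers, 5 for each row, row after row: the finger opening in m, from 0 to 0.0854, then the shift along the tool's x, y, z in m, then the turn about the tool's z in rad. In form: [gripper, x, y, z, twist, gripper, x, y, z, twist, ...]. A call has exactly 10 rows; each row is the pose to reach, as a shift and turn from the pose commanded when the call began, along the tool's axes at that moment; what a row does not reach only later rows make up. A row lasts 1/10 s, in which the tool goes at most 50 mm and 8.59 degrees, less where a joint would pass 70% of its speed; a pose out of reach is approached as far as the arm can. A call with a gripper value outside its range is refused whole. The fingers move at their own pace and stop on an object; "grip_force" is the grip in N (left out, the last holds). Time passes only in rows, so rows that repeat a pose let the fingers close, or fill a call up. It gives the time, the measured TCP pose, the force and the opening at its end, in the units of the state.
- manip.get_obs(): the state, without advancing time (a new reading comes with each control period).
- manip.camera(name): name is "scene" or "top" or "wrist"; returns (picture, depth): 480x640x3 uint8, red, green, blue; 480x640 float32, m along the optical axis (not along the pixel's ray), 0 where there is no reading.
- manip.calibration(name): a dict with "mtx" (3x3 intrinsics, pixels), "k1" (the pictures are not rectified: a ray, as slopes to the right and down, at radius r is drawn at 1 + k1 r^2 times it, then the intrinsics apply), "world_to_cam" (4x4, takes a point from world to camera coordinates). Camera axes: x right, y down, z forward; pixel columns grow to the right and rows downward; lengths in m; the calibration is good to about 2 mm. A picture is of the moment at which its call begins: read the wrist's pose just before it. calibration takes no time and is no camera call; for the wrist camera it gives the pose at the moment of the call.
- manip.hand_in(): hands the job in, once; it reports no verdict.
The state is a dict: "clock": time; "joint_pos": joint angles; "joint_velocities": joint speeds; "tau": joint torques, N m; "position": TCP position; "ee_rot": TCP orientation; "ft_force": force on the tool from outside, world axes, zero at the start; "torque": the same for the moment, N m; "grip_width": opening from 0.0 (shut) to 1.0 (fully open).
Only numpy, scipy, OpenCV 4.12 (cv2) and the standard library are available. Lean on these libraries where they do the work, as an engineer would, in place of code of your own. Each camera call takes 0.05 s, during which the arm holds its last target.

## Working session

There is one attempt and no reset: what is moved stays moved. The work goes in short steps, Python scripts to look and compute and a tool call to move; the robot and the scene stay as the last step left them, time stands still between calls to the robot, and variables do not carry over. Pictures are saved under pics/ and viewed, and the job is handed in when it is done.

Besides the shell and the picture viewer there is one more tool, called after ">>>" as name(argument=value, ...) on one line, values as JSON. jog_arm: Moves the arm, as the interface text tells. Its arguments: {"type":"object","properties":{"steps":{"type":"array"},"grip_force":{"type":"number"}},"required":["steps"]}

```bash
ls; mkdir -p pics; python3 - <<'E'
from workcell import manip
import cv2,numpy as np
o=manip.get_obs();print(o)
for n in("scene","top","wrist"):
    c=manip.calibration(n);print(n,c)
    p,d=manip.camera(n);cv2.imwrite(f"pics/{n}0.png",p[:,:,::-1]);np.save(f"pics/{n}0d.npy",d)
E
```

```text
pics
{'clock': 0.0, 'joint_pos': array([ 1.2993898 ,  0.33287566, -0.06471803,  1.46094191,  0.02158063,
        1.34987809, -0.0884893 ]), 'joint_velocities': array([ 0.00098802, -0.00092107,  0.00115861,  0.00056198,  0.00108547,
       -0.00070652, -0.00063976]), 'tau': array([-3.32939371e-04, -6.25440073e+01,  4.89558047e-02, -3.91608775e+01,
        1.62222428e-02,  9.78726195e-03, -3.86242573e-05]), 'position': array([ 0.15383214, -0.60541592,  0.2475133 ]), 'ee_rot': array([ 9.92268882e-01,  1.24104669e-01, -1.07081841e-04, -6.96011658e-04]), 'ft_force': array([-0.6098729 ,  0.20110682,  0.9259651 ]), 'torque': array([ 0.03937035,  0.00729504, -0.02329069]), 'grip_width': 1.0001386721619863}
scene {'mtx': array([[444.60574394,   0.        , 325.43461301],
       [  0.        , 444.60574394, 237.21051024],
       [  0.        ,   0.        ,   1.        ]]), 'k1': -0.09704271172073288, 'world_to_cam': array([[ 0.6640453 ,  0.74742799, -0.01988046, -0.30629299],
       [ 0.39258641, -0.37117206, -0.84149106, -0.05643672],
       [-0.63633305,  0.55098339, -0.53990514,  1.5876012
[... 378 characters left out ...]
36364,  0.49247149],
       [ 0.09255031,  0.01316317, -0.995621  ,  1.55106138],
       [ 0.        ,  0.        ,  0.        ,  1.        ]])}
wrist {'mtx': array([[353.22271935,   0.        , 318.32784692],
       [  0.        , 353.22271935, 240.50811469],
       [  0.        ,   0.        ,   1.        ]]), 'k1': -0.040306011174317896, 'world_to_cam': array([[ 2.45978171e-01, -9.69275033e-01, -8.06288199e-04,
        -6.23809572e-01],
       [-9.25254974e-01, -2.35054641e-01,  2.97745778e-01,
        -3.86776333e-02],
       [-2.88787070e-01, -7.24929396e-02, -9.54644856e-01,
         3.81040435e-01],
       [ 0.00000000e+00,  0.00000000e+00,  0.00000000e+00,
         1.00000000e+00]])}
```

View pics/scene0.png

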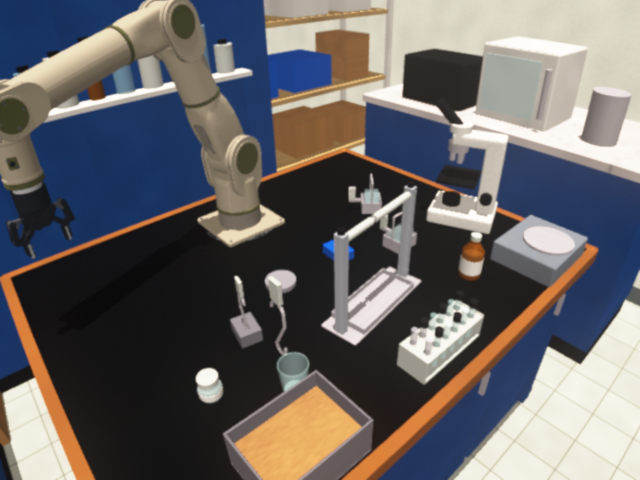

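View pics/top0.png

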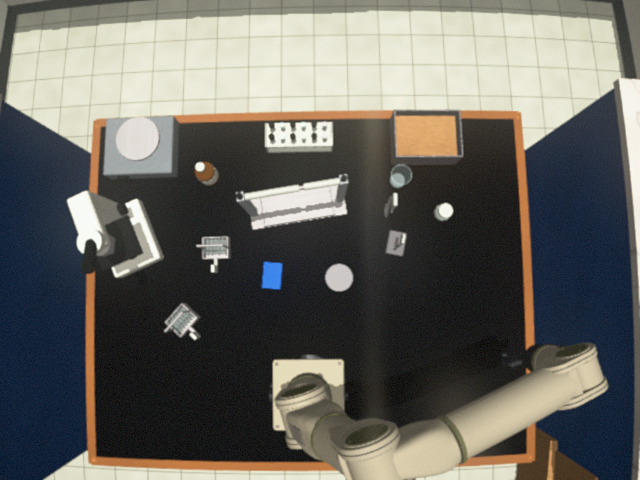

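View pics/wrist0.png

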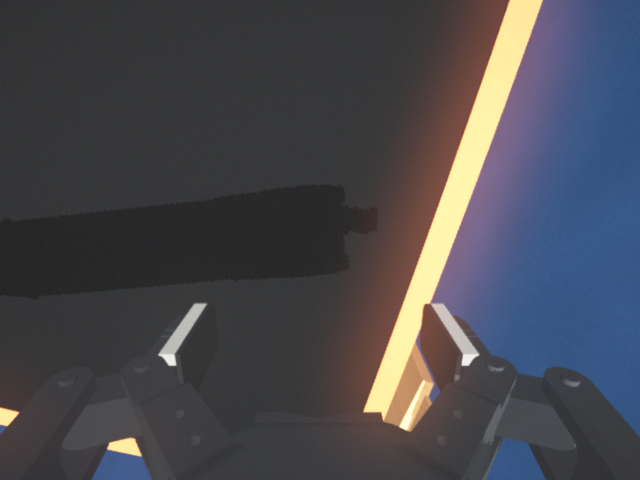

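```bash
cat > h.py <<'E'
import numpy as np,cv2
from workcell import manip
from scipy.spatial.transform import Rotation as Rn
def ray(c,uv):
    K=c["mtx"];uv=np.atleast_2d(np.array(uv,float))
    d=np.array([c["k1"],0,0,0.]);
    xy=cv2.undistortPoints(uv.reshape(-1,1,2),K,d).reshape(-1,2)
    W=np.array(c["world_to_cam"]);R=W[:3,:3];t=W[:3,3]
    return -R.T@t,(np.c_[xy,np.ones(len(xy))]@R)
def onz(c,uv,z):
    C,d=ray(c,uv);return C+d*((z-C[2])/d[:,2])[:,None]
def bydepth(c,uv,dep):
    C,d=ray(c,uv);return C+d*np.atleast_1d(dep)[:,None]
def proj(c,P):
    W=np.array(c["world_to_cam"]);P=np.atleast_2d(P)
    r,_=cv2.Rodrigues(W[:3,:3]);return cv2.projectPoints(P.reshape(-1,1,3).astype(float),r,W[:3,3],c["mtx"],np.array([c["k1"],0,0,0.]))[0].reshape(-1,2)
def two(c1,p1,c2,p2):
    A,d=ray(c1,p1);B,e=ray(c2,p2);d=d[0];e=e[0]
    s=np.linalg.lstsq(np.c_[d,-e],B-A,rcond=None)[0];P=A+s[0]*d;Q=B+s[1]*e
    return (P+Q)/2,np.linalg.norm(P-Q)
def cloud(c,d):
    v,u=np.nonzero(d>0);P=bydepth(c,np.c_[u,v],d[v,u]);return u,v,P
E
python3 - <<'E'
import cv2
s=cv2.imread("pics/scene0.png");t=cv2.imread("pics/top0.png")
cv2.imwrite("pics/c1.png",cv2.resize(s[260:410,180:360],None,fx=4.4,fy=4,interpolation=2))
cv2.imwrite("pics/c2.png",cv2.resize(s[165:345,310:430],None,fx=3.3,fy=3.3,interpolation=2))
cv2.imwrite("pics/c3.png",cv2.resize(t[160:350,150:470],None,fx=2.5,fy=2.5,interpolation=2))
E
```

```text
(no output)
```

View pics/c1.png

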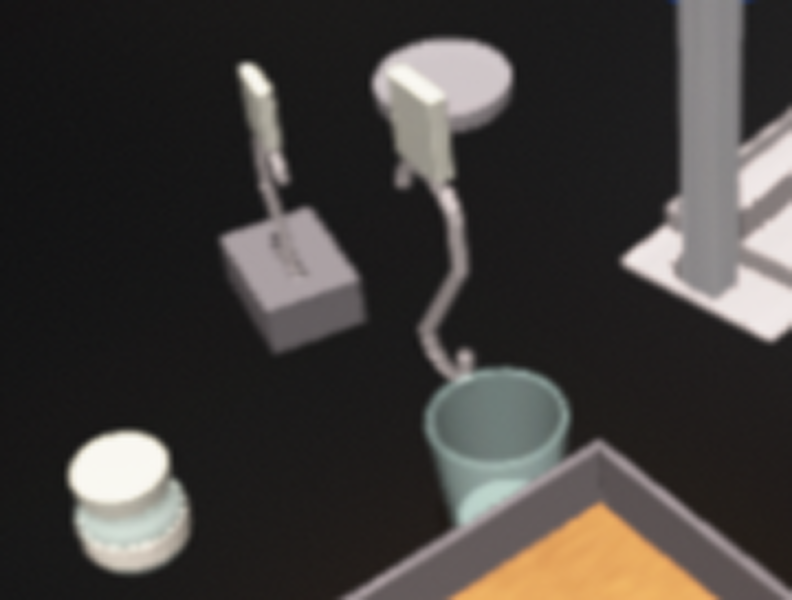

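View pics/c2.png

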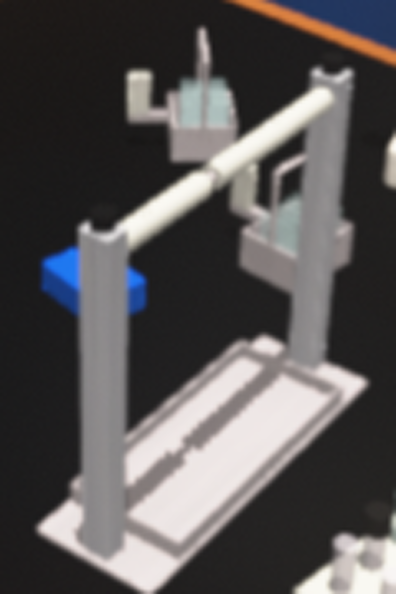

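View pics/c3.png

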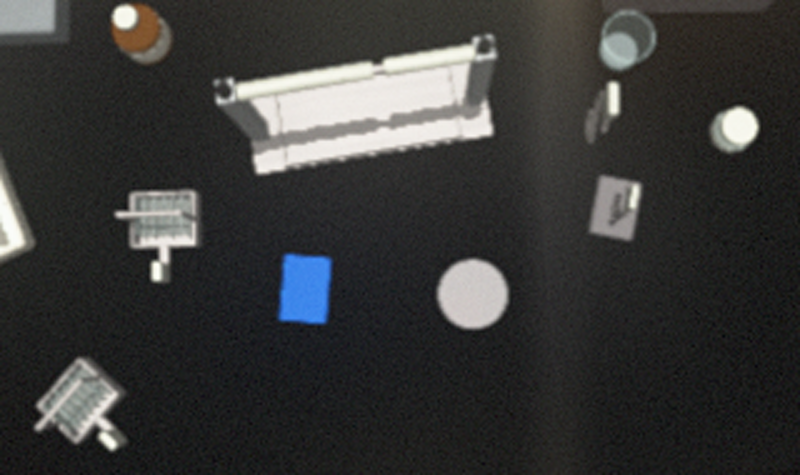

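```bash
python3 - <<'E'
from h import *
ct=manip.calibration("top");cs=manip.calibration("scene")
dt=np.load("pics/top0d.npy");ds=np.load("pics/scene0d.npy")
for nm,c,d,img in(("top",ct,dt,cv2.imread("pics/top0.png")),("scene",cs,ds,cv2.imread("pics/scene0.png"))):
    u,v,P=cloud(c,d)
    # hook tab, white
    g=img[v,u].astype(int); wh=(g.min(1)>150)
    m=wh&(P[:,0]>.3)&(P[:,0]<.6)&(P[:,1]<-.12)&(P[:,1]>-.4)&(P[:,2]>.08)
    lab=np.zeros(d.shape,np.uint8);lab[v[m],u[m]]=1
    n,L,st,ce=cv2.connectedComponentsWithStats(lab)
    for i in range(1,n):
        q=L[v,u]==i
        print(nm,st[i],ce[i].round(1),"mean",P[q].mean(0).round(4),"min",P[q].min(0).round(3),"max",P[q].max(0).round(3))
    # rail: white at z .24-.3
    m=wh&(P[:,2]>.255)&(P[:,2]<.295)&(P[:,0]>.4)&(P[:,0]<.75)&(abs(P[:,1])<.35)
    print(nm,"rail",m.sum(),P[m].min(0).round(3),P[m].max(0).round(3))
    Q=P[m]; k=np.polyfit(Q[:,1],Q[:,0],1);print("line x=",k,np.degrees(np.arctan(k[0])),"z",np.median(Q[:,2]))
    # block
    m=(abs(P[:,2]-.036)<.006)&(P[:,0]>.3)&(P[:,0]<.6)&(P[:,1]<-.1)&(P[:,1]>-.4)
    lab=np.zeros(d.shape,np.uint8);lab[v[m],u[m]]=1
    n,L,st,ce=cv2.connectedComponentsWithStats(lab)
    for i in range(1,n):
        if st[i,4]>60:
            q=L[v,u]==i
            print(nm,"block",st[i],P[q].mean(0).round(4),cv2.minAreaRect((P[q][:,:2]*1000).astype(np.float32)))
# arm profile near gripper
c=manip.calibration("wrist");W=c["world_to_cam"];o=manip.get_obs()
R=Rn.from_quat(o["ee_rot"]).as_matrix();print("R",R.round(3))
C=-W[:3,:3].T@W[:3,3];print("cam in tool",R.T@(C-o["position"]))
u,v,P=cloud(cs,ds)
T=(P-o["position"])@R
m=(np.hypot(T[:,0],T[:,1])<.16)&(T[:,2]<.02)&(P[:,2]>.05)
for z in np.arange(-.5,.02,.02):
    q=m&(abs(T[:,2]-z)<.01)
    if q.sum()>3: print(round(z,2),q.sum(),"x",T[q,0].min().round(3),T[q,0].max().round(3),"y",T[q,1].min().round(3),T[q,1].max().round(3))
E
```

```text
top [393 199   4   7  24] [394.7 202. ] mean [ 0.5906 -0.2621  0.224 ] min [ 0.582 -0.266  0.218] max [ 0.599 -0.257  0.228]
top [402 234   3  10  22] [403.1 238.4] mean [ 0.4894 -0.291   0.1779] min [ 0.476 -0.295  0.172] max [ 0.503 -0.287  0.184]
top rail 673 [ 0.588 -0.121  0.272] [0.658 0.183 0.295]
line x= [-0.15493626  0.6265353 ] -8.807166421967501 z 0.28377757300974915
top block [386 230  21  26 292] [ 0.4886 -0.2866  0.0361] ((490.21795654296875, -290.3647766113281), (56.225990295410156, 76.07024383544922), 77.8187255859375)
scene [235 277   7  20  46] [238.5 283.9] mean [ 0.4965 -0.2948  0.1667] min [ 0.475 -0.298  0.134] max [ 0.504 -0.289  0.178]
scene [268 276   7   8  32] [270.4 279.3] mean [ 0.5903 -0.266   0.2188] min [ 0.582 -0.271  0.206] max [ 0.599 -0.259  0.222]
scene [242 298   2   6  10] [242.5 300.5] mean [ 0.5048 -0.2957  0.1224] min [ 0.501 -0.298  0.116] max [ 0.507 -0.293  0.128]
scene rail 581 [ 0.592 -0.124  0.269] [0.661 0.185 0.295]
line x= [-0.1532157   0.63407632] -8.710871548790657 z 0.28131342850739094
scene block [230 312  31  27 464] [ 0.4939 -0
[... 360 characters left out ...]
0.34 748 x 0.023 0.056 y -0.158 0.016
-0.32 688 x 0.002 0.056 y -0.159 0.023
-0.3 500 x 0.005 0.056 y -0.125 0.029
-0.28 298 x 0.023 0.054 y -0.063 0.029
-0.26 304 x 0.014 0.045 y -0.041 0.032
-0.24 354 x 0.014 0.049 y -0.039 0.038
-0.22 349 x 0.003 0.049 y -0.04 0.04
-0.2 387 x -0.013 0.045 y -0.042 0.04
-0.18 359 x -0.013 0.047 y -0.041 0.042
-0.16 284 x -0.019 0.041 y -0.038 0.035
-0.14 310 x -0.013 0.041 y -0.038 0.037
-0.12 293 x -0.006 0.041 y -0.037 0.037
-0.1 343 x -0.011 0.036 y -0.069 0.067
-0.08 452 x -0.011 0.023 y -0.072 0.07
-0.06 411 x -0.018 0.021 y -0.077 0.072
-0.04 222 x -0.014 0.018 y -0.075 0.073
-0.02 125 x -0.011 0.016 y -0.058 0.056
0.0 79 x -0.01 0.015 y -0.058 0.056
```

```bash
cat >> h.py <<'E'
def plan(target,az=None):
    "tool-frame shift to world target and twist so that tool x has azimuth az (deg)"
    o=manip.get_obs();R=Rn.from_quat(o["ee_rot"]).as_matrix()
    d=R.T@(np.array(target)-o["position"]);a=np.degrees(np.arctan2(R[1,0],R[0,0]))
    tw=None if az is None else np.radians((a-az+180)%360-180)
    print("t %.2f pos %s az %.2f tilt %s F %s w %.4f"%(o["clock"],o["position"].round(4),a,R[:,2].round(3),o["ft_force"].round(2),o["grip_width"]*.0854),"SHIFT",d.round(4),"twist",tw,"j",o["joint_pos"].round(2))
E
python3 -c "
from h import *
plan([.490,-.2915,.28],-12)"
```

```text
t 0.15 pos [ 0.1539 -0.6055  0.2477] az 14.26 tilt [-0.     0.001 -1.   ] F [ 0.98 -0.6  -0.35] w 0.0855 SHIFT [ 0.4031 -0.2216 -0.0321] twist 0.4583027771569774 j [ 1.3   0.33 -0.06  1.46  0.02  1.35 -0.09]
```

>>> jog_arm(steps=[0.085,0.04,-0.022,-0.032,0.05,0.085,0.08,-0.044,-0.032,0.1,0.085,0.12,-0.066,-0.032,0.15,0.085,0.16,-0.088,-0.032,0.2,0.085,0.2,-0.11,-0.032,0.25,0.085,0.24,-0.132,-0.032,0.3,0.085,0.28,-0.154,-0.032,0.35,0.085,0.32,-0.176,-0.032,0.4,0.085,0.36,-0.198,-0.032,0.458,0.085,0.403,-0.222,-0.032,0.458])

```text
clock: 1.15
position: [0.4906, -0.2904, 0.2803]
ee_rot: [0.994, -0.106, -0.0, 0.0]
ft_force: [0.8, -0.4, -0.0]
grip_width: 0.995
```

```bash
python3 - <<'E'
from h import *
plan([.490,-.2915,.28],-12)
c=manip.calibration("wrist");p,d=manip.camera("wrist");cv2.imwrite("pics/w1.png",p[:,:,::-1]);np.save("pics/w1d.npy",d)
np.save("pics/w1W.npy",c["world_to_cam"])
plan([.490,-.2915,.28],-12)
E
```

```text
t 1.15 pos [ 0.4906 -0.2904  0.2803] az -12.17 tilt [-0. -0. -1.] F [ 0.78 -0.4  -0.04] w 0.0850 SHIFT [-0.0003  0.0012  0.0003] twist -0.002920380189456327 j [ 0.74  0.22 -0.33  1.55  0.07  1.39 -1.38]
t 1.20 pos [ 0.4966 -0.2818  0.2801] az -11.48 tilt [ 0.003  0.004 -1.   ] F [ 2.23  8.43 -0.73] w 0.0849 SHIFT [-0.0046  0.0108  0.    ] twist 0.009151014084999694 j [ 0.73  0.22 -0.34  1.55  0.07  1.39 -1.39]
```

View pics/w1.png

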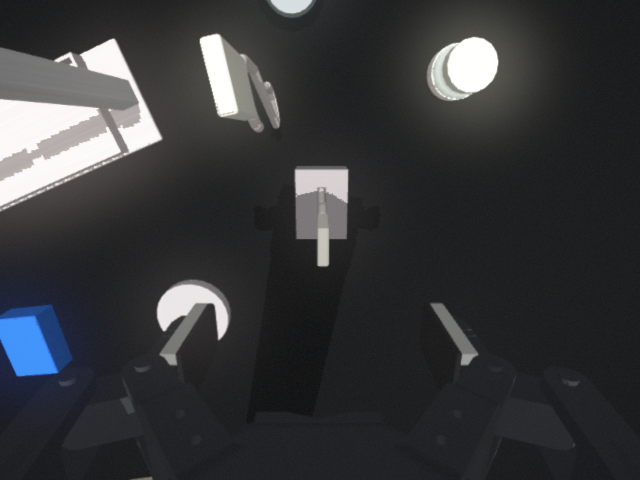

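>>> jog_arm(steps=[0.085,0,0,0.01,0,0.085,0,0,0.02,0,0.085,0,0,0.03,0,0.085,0,0,0.03,0,0.085,0,0,0.03,0,0.085,0,0,0.03,0,0.085,0,0,0.03,0,0.085,0,0,0.03,0,0.085,0,0,0.03,0,0.085,0,0,0.03,0])

```text
clock: 2.2
position: [0.4899, -0.2914, 0.2504]
ee_rot: [0.995, -0.104, 0.0, 0.0]
ft_force: [0.1, -0.1, -1.0]
grip_width: 0.996
```

```bash
python3 - <<'E'
from h import *
plan([.490,-.2915,.25],-12)
c=manip.calibration("wrist");p,d=manip.camera("wrist");cv2.imwrite("pics/w2.png",p[:,:,::-1]);np.save("pics/w2d.npy",d)
u,v,P=cloud(c,d);g=p[v,u].astype(int);mx=g.max(1);mn=g.min(1)
def rep(n,m):
    lab=np.zeros(d.shape,np.uint8);lab[v[m],u[m]]=1
    k,L,st,ce=cv2.connectedComponentsWithStats(lab);i=1+st[1:,4].argmax();q=L[v,u]==i
    r=cv2.minAreaRect((P[q][:,:2]*1000).astype(np.float32))
    print(n,st[i],ce[i].round(1),"mean",P[q].mean(0).round(4),"z",P[q][:,2].min().round(4),P[q][:,2].max().round(4),r)
near=(abs(P[:,0]-.49)<.06)&(abs(P[:,1]+.29)<.06)
rep("tabtop",near&(P[:,2]>.17)&(P[:,2]<.19))
rep("block",near&(abs(P[:,2]-.036)<.004))
m=near&(P[:,2]>.05)&(P[:,2]<.13);print("wire",m.sum(),P[m].mean(0).round(4),P[m].min(0).round(3),P[m].max(0).round(3))
E
```

```text
t 2.20 pos [ 0.4899 -0.2914  0.2504] az -11.98 tilt [ 0. -0. -1.] F [ 0.06 -0.09 -0.98] w 0.0850 SHIFT [0.0002 0.0001 0.0004] twist 0.00029496909011235515 j [ 0.74  0.23 -0.33  1.59  0.08  1.33 -1.38]
tabtop [315 236  14  48 636] [321.5 259.6] mean [ 0.4913 -0.2929  0.1779] z 0.1703 0.1804 ((489.7687683105469, -292.6387939453125), (7.9808173179626465, 28.674108505249023), 77.85982513427734)
block [ 292  172   58   75 3640] [320.2 206.4] mean [ 0.4942 -0.2935  0.0375] z 0.035 0.0399 ((490.7414855957031, -292.97882080078125), (55.233219146728516, 74.82589721679688), 77.83955383300781)
wire 117 [ 0.5056 -0.2961  0.1239] [ 0.501 -0.299  0.114] [ 0.51  -0.292  0.13 ]
```

View pics/w2.png

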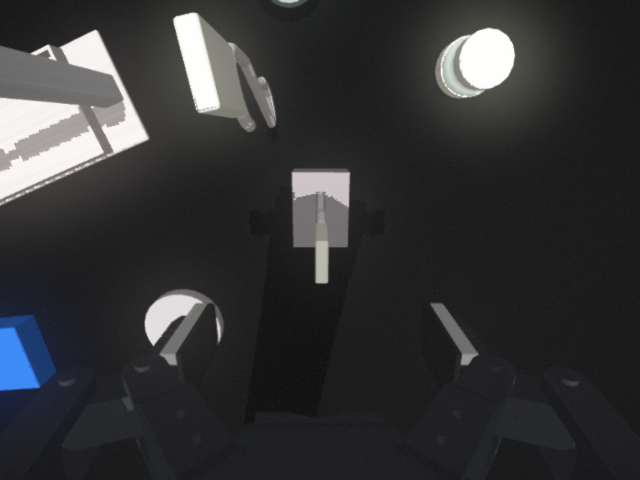

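>>> jog_arm(steps=[0.06,0,0.001,0.02,0,0.06,0,0.001,0.04,0,0.06,0,0.001,0.06,0,0.05,0,0.001,0.08,0,0.05,0,0.001,0.093,0,0.05,0,0.001,0.093,0,0.04,0,0.001,0.093,0,0.03,0,0.001,0.093,0,0.02,0,0.001,0.093,0,0.02,0,0.001,0.093,0], grip_force=40)

```text
clock: 3.25
position: [0.4899, -0.2925, 0.158]
ee_rot: [0.995, -0.104, 0.0, 0.0]
ft_force: [-0.4, 0.1, 0.1]
grip_width: 0.231
```

```bash
python3 - <<'E'
from h import *
plan([.490,-.2925,.157],-12.15)
E
```

```text
t 3.25 pos [ 0.4899 -0.2925  0.158 ] az -11.99 tilt [ 0.001 -0.001 -1.   ] F [-0.37  0.09  0.06] w 0.0198 SHIFT [ 0.0001 -0.      0.001 ] twist 0.0028443746807132776 j [ 0.74  0.3  -0.33  1.71  0.11  1.15 -1.4 ]
```

>>> jog_arm(steps=[0.015,0,0,0,0,0.01,0,0,0,0,0,0,0,0,0,0,0,0,0,0,0,0,0,0,0,0,0,0,0,0,0,0,0,-0.002,0,0,0,0,-0.006,0,0,0,0,-0.012,0,0,0,0,-0.018,0])

```text
clock: 4.25
position: [0.4897, -0.2924, 0.1759]
ee_rot: [0.995, -0.104, 0.0, 0.0]
ft_force: [0.3, -0.1, -0.4]
grip_width: 0.086
```

```bash
python3 - <<'E'
from h import *
plan([.490,-.2925,.24],-12.15)
E
```

```text
t 4.25 pos [ 0.4897 -0.2924  0.1759] az -11.99 tilt [ 0. -0. -1.] F [ 0.29 -0.07 -0.38] w 0.0073 SHIFT [ 0.0004  0.     -0.0641] twist 0.002833623546689459 j [ 0.74  0.28 -0.33  1.69  0.1   1.18 -1.4 ]
```

```bash
python3 - <<'E'
from h import *
for nm in("top","scene"):
    c=manip.calibration(nm);d=np.load(f"pics/{nm}0d.npy");img=cv2.imread(f"pics/{nm}0.png")
    u,v,P=cloud(c,d)
    rd=np.array([-np.sin(np.radians(8.75)),np.cos(np.radians(8.75))])
    s=(P[:,:2]-[.626,.03])@rd; x=(P[:,:2]-[.626,.03])@np.array([rd[1],-rd[0]])
    m=(P[:,2]>.255)&(P[:,2]<.300)&(abs(x)<.05)&(abs(s)<.125)
    M=np.zeros(d.shape,np.uint8);M[v[m],u[m]]=1
    mids=[];W=[]
    for col in np.unique(u[m]):
        r=np.nonzero(M[:,col])[0]
        if len(r)>=2:
            mids.append([col,(r.min()+r.max())/2]);W.append(len(r))
    mids=np.array(mids);W=np.array(W)
    print(nm,len(mids),"widths",W)
    Q=onz(c,mids,.275);k=np.polyfit(Q[W>=np.median(W)-1][:,1],Q[W>=np.median(W)-1][:,0],1);print("line",k,np.degrees(np.arctan(-k[0])),"res",np.std(np.polyval(k,Q[:,1])-Q[:,0]))
    w=W.copy();lo=W<=np.median(W)-2;print("narrow at",mids[lo],Q[lo].round(4))
    # posts
    m=(P[:,2]>.297)&(P[:,2]<.315)&(P[:,0]>.5)&(P[:,0]<.75)&(abs(P[:,1])<.3)
    lab=np.zeros(d.shape,np.uint8);lab[v[m],u[m]]=1
    n,L,st,ce=cv2.connectedComponentsWithStats(lab)
    for i in range(1,n):
        if st[i,4]>10:
            q=L[v,u]==i;r=cv2.minAreaRect((P[q][:,:2]*1000).astype(np.float32));print("post",st[i],P[q].mean(0).round(4),r)
E
```

```text
top 90 widths [3 7 8 7 7 7 7 7 8 7 7 7 7 7 8 7 7 7 7 7 8 7 7 7 7 7 8 7 7 7 7 7 8 7 7 7 7
 7 8 6 7 7 6 7 8 7 7 7 7 7 8 5 3 3 3 3 6 7 7 7 7 7 8 7 7 7 7 7 8 7 7 7 7 7
 8 7 7 7 7 7 8 7 7 7 7 7 8 7 7 3]
line [-0.15252379  0.62873022] 8.672133623146275 res 0.0011002427938549629
narrow at [[248. 194.]
 [299. 188.]
 [300. 187.]
 [301. 187.]
 [302. 187.]
 [303. 187.]
 [337. 183.]] [[ 6.105e-01  1.548e-01  2.750e-01]
 [ 6.249e-01  1.180e-02  2.750e-01]
 [ 6.277e-01  9.000e-03  2.750e-01]
 [ 6.277e-01  6.200e-03  2.750e-01]
 [ 6.276e-01  3.400e-03  2.750e-01]
 [ 6.276e-01  6.000e-04  2.750e-01]
 [ 6.375e-01 -9.440e-02  2.750e-01]]
post [340 174   9   9  50] [ 0.6439 -0.1129  0.305 ] ((644.9154052734375, -113.5130844116211), (23.23225975036621, 18.86449432373047), 9.539326667785645)
post [236 192   8   8  44] [0.6018 0.1735 0.3065] ((602.8971557617188, 173.5450439453125), (16.060754776000977, 19.695180892944336), 67.35688018798828)
scene 62 widths [ 2  2  6 11 10 11 11 11 10 11 11 10 11 11 10 10 11 10 10 11 10 10  9  9
  9 10 11  8  9 10 10 10 10 10 10 10  9 10 10  9 10 10 10  9 10 10  9  9
 10  9  9 10  9  9 10  9  9 10  9  7  5  3]
line [-0.15060315  0.63139137] 8.564560348701836 res 0.002474917550979373
narrow at [[347.  232.5]
 [348.  232.5]
 [349.  234. ]
 [374.  217.5]
 [406.  197. ]
 [407.  197. ]
 [408.  197. ]] [[ 0.6314 -0.0793  0.275 ]
 [ 0.6329 -0.0777  0.275 ]
 [ 0.639  -0.0805  0.275 ]
 [ 0.6272  0.0131  0.275 ]
 [ 0.6121  0.1487  0.275 ]
 [ 0.6139  0.1506  0.275 ]
 [ 0.6156  0.1525  0.275 ]]
post [408 181   6   6  32] [0.6046 0.172  0.3032] ((604.1239013671875, 173.23855590820312), (13.274850845336914, 18.923892974853516), 38.95772171020508)
post [337 227   9   8  60] [ 0.6486 -0.1142  0.3029] ((647.7091674804688, -112.36715698242188), (16.021453857421875, 19.475414276123047), 24.18766975402832)
```

```bash
python3 - <<'E'
from h import *
plan([.580,.027,.339],8.75)
E
```

```text
t 4.25 pos [ 0.4897 -0.2924  0.1759] az -11.99 tilt [ 0. -0. -1.] F [ 0.29 -0.07 -0.38] w 0.0073 SHIFT [ 0.0221 -0.3312 -0.1631] twist -0.361940190120125 j [ 0.74  0.28 -0.33  1.69  0.1   1.18 -1.4 ]
```

>>> jog_arm(steps=[0,0,0,-0.03,0,0,0,0,-0.06,0,0,0,0,-0.1,0,0,0,-0.02,-0.135,-0.03,0,0.002,-0.055,-0.163,-0.08,0,0.005,-0.095,-0.163,-0.13,0,0.008,-0.135,-0.163,-0.18,0,0.011,-0.175,-0.163,-0.23,0,0.014,-0.21,-0.163,-0.28,0,0.016,-0.24,-0.163,-0.33])

```text
clock: 5.25
position: [0.5554, -0.0586, 0.339]
ee_rot: [0.998, 0.062, 0.0, 0.0]
ft_force: [0.4, -0.3, -0.4]
grip_width: 0.088
```

```bash
python3 - <<'E'
from h import *
plan([.580,.027,.339],8.75)
E
```

```text
t 5.25 pos [ 0.5554 -0.0586  0.339 ] az 7.12 tilt [ 0.001 -0.    -1.   ] F [ 0.36 -0.29 -0.36] w 0.0075 SHIFT [ 0.035  -0.0819  0.    ] twist -0.02849418086603182 j [ 0.48  0.19 -0.53  1.47  0.1   1.51 -1.5 ]
```

>>> jog_arm(steps=[0,0.009,-0.02,0,-0.01,0,0.018,-0.041,0,-0.02,0,0.027,-0.062,0,-0.029,0,0.035,-0.083,0,-0.029,0,0.035,-0.083,0,-0.029,0,0.035,-0.083,0,-0.029,0,0.035,-0.083,0,-0.029,0,0.035,-0.083,0,-0.029,0,0.035,-0.083,0,-0.029,0,0.035,-0.083,0,-0.029])

```text
clock: 6.25
position: [0.5798, 0.0252, 0.3384]
ee_rot: [0.997, 0.074, 0.0, 0.0]
ft_force: [-0.2, -0.3, -0.1]
grip_width: 0.09
```

```bash
python3 - <<'E'
from h import *
plan([.580,.027,.339],8.75)
for nm in("scene","top"):
    c=manip.calibration(nm);p,d=manip.camera(nm);np.save(f"pics/{nm}1d.npy",d);cv2.imwrite(f"pics/{nm}1.png",p[:,:,::-1])
    q=proj(c,[.6,.03,.27])[0].astype(int);x,y=q;print(nm,q)
    cv2.imwrite(f"pics/{nm}1c.png",cv2.resize(p[y-75:y+75,x-100:x+100,::-1],None,fx=4,fy=4,interpolation=2))
E
```

```text
t 6.25 pos [0.5798 0.0252 0.3384] az 8.54 tilt [ 0. -0. -1.] F [-0.17 -0.25 -0.12] w 0.0077 SHIFT [ 0.0004 -0.0017 -0.0006] twist -0.003665730043462963 j [ 0.35  0.25 -0.58  1.41  0.14  1.52 -1.64]
scene [370 212]
top [292 197]
```

View pics/scene1c.png

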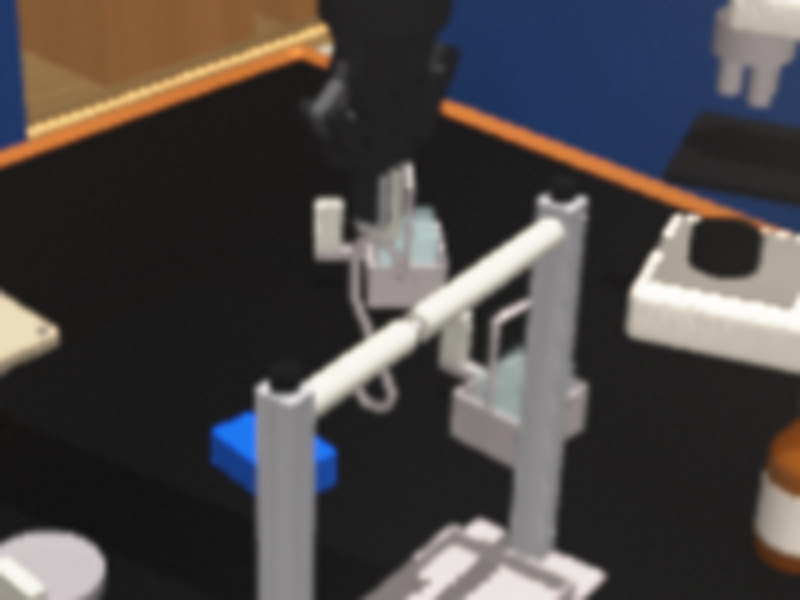

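View pics/top1c.png

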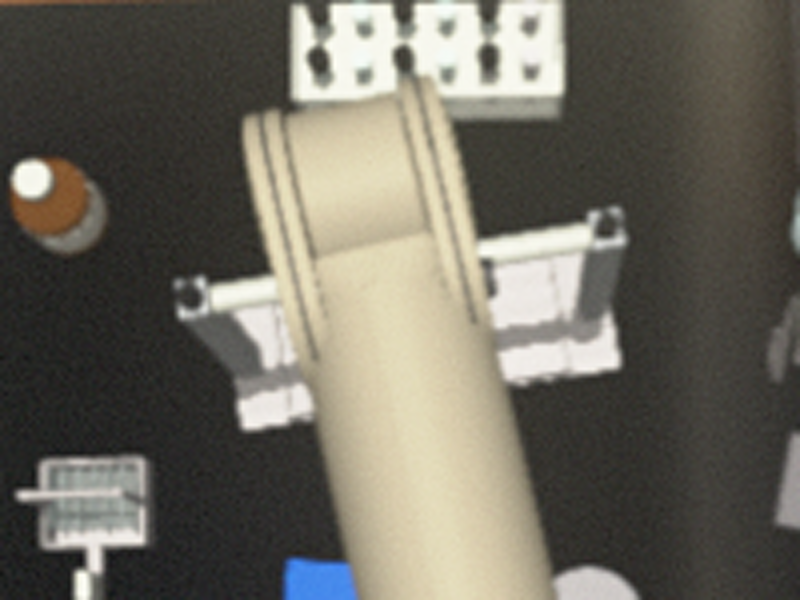

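>>> jog_arm(steps=[0,0,0,-0.002,0,0,0.006,0,-0.002,0,0,0.012,0,-0.002,0,0,0.018,0,-0.002,0,0,0.024,0,-0.002,0,0,0.03,0,-0.002,0,0,0.036,0,-0.002,0,0,0.041,0,-0.002,0,0,0.046,0,-0.002,0,0,0.046,0,-0.002,0])

```text
clock: 7.35
position: [0.6258, 0.0327, 0.34]
ee_rot: [0.997, 0.075, -0.0, -0.0]
ft_force: [-0.5, -0.1, -1.0]
grip_width: 0.091
```

```bash
python3 - <<'E'
from h import *
plan([.6257,.032,.341],8.7)
for nm in("scene",):
    c=manip.calibration(nm);p,d=manip.camera(nm);np.save(f"pics/{nm}2d.npy",d);cv2.imwrite(f"pics/{nm}2.png",p[:,:,::-1])
    q=proj(c,[.62,.03,.27])[0].astype(int);x,y=q;print(nm,q)
    cv2.imwrite(f"pics/{nm}2c.png",cv2.resize(p[y-60:y+60,x-80:x+80,::-1],None,fx=5,fy=5,interpolation=2))
E
```

```text
t 7.35 pos [0.6258 0.0327 0.34  ] az 8.59 tilt [-0.  0. -1.] F [-0.45 -0.14 -0.96] w 0.0077 SHIFT [-0.0002  0.0007 -0.001 ] twist -0.0019208848824128256 j [ 0.3   0.36 -0.58  1.28  0.19  1.56 -1.67]
scene [376 215]
```

View pics/scene2c.png

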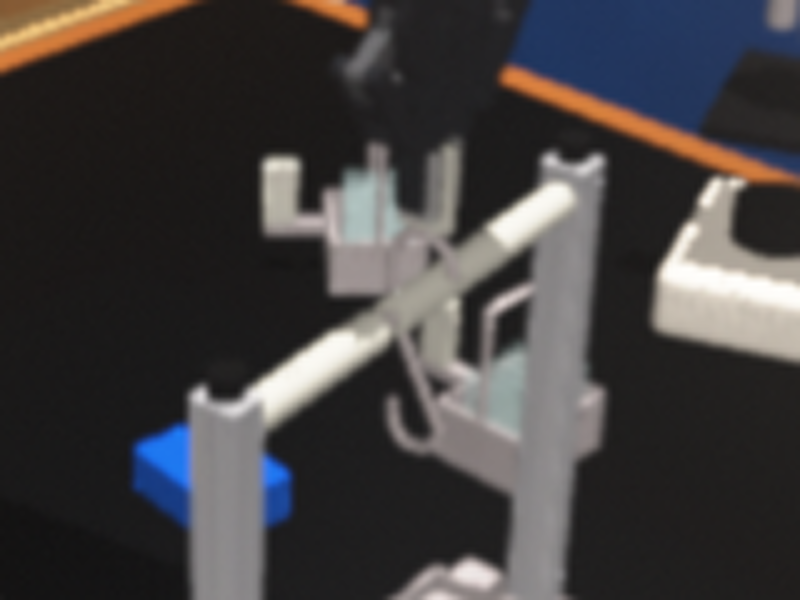

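>>> jog_arm(steps=[0,0,0,0.005,0,0,0,0,0.01,0,0,0,0,0.015,0,0,0,0,0.019,0,0,0,0,0.021,0,0,0,0,0.023,0,0,0,0,0.024,0,0,0,0,0.025,0,0,0,0,0.026,0,0,0,0,0.026,0])

```text
clock: 8.4
position: [0.6254, 0.0326, 0.3147]
ee_rot: [0.997, 0.075, 0.0, 0.0]
ft_force: [-0.9, -0.6, 3.9]
grip_width: 0.089
```

```bash
python3 - <<'E'
from h import *
for i in range(3): plan([.6257,.032,.341],8.7)
E
```

```text
t 8.40 pos [0.6254 0.0326 0.3147] az 8.58 tilt [ 0.001 -0.    -1.   ] F [-0.93 -0.57  3.88] w 0.0076 SHIFT [ 0.0002  0.0006 -0.0263] twist -0.0020829908134808897 j [ 0.3   0.37 -0.57  1.33  0.2   1.51 -1.68]
t 8.40 pos [0.6254 0.0326 0.3147] az 8.58 tilt [ 0.001 -0.    -1.   ] F [-0.93 -0.57  3.88] w 0.0076 SHIFT [ 0.0002  0.0006 -0.0263] twist -0.0020829908134808897 j [ 0.3   0.37 -0.57  1.33  0.2   1.51 -1.68]
t 8.40 pos [0.6254 0.0326 0.3147] az 8.58 tilt [ 0.001 -0.    -1.   ] F [-0.93 -0.57  3.88] w 0.0076 SHIFT [ 0.0002  0.0006 -0.0263] twist -0.0020829908134808897 j [ 0.3   0.37 -0.57  1.33  0.2   1.51 -1.68]
```

>>> jog_arm(steps=[0,0,0,0.001,0,0,0,0,0.002,0,0,0,0.001,0.002,0,0,0,0.002,0.002,0,0,0,0.003,0.002,0,0,0,0.004,0.002,0,0,0,0.005,0.002,0,0,0,0.006,0.002,0,0,0,0.007,0.002,0,0,0,0.007,0.002,0])

```text
clock: 9.4
position: [0.6264, 0.0252, 0.3123]
ee_rot: [0.997, 0.075, -0.0, 0.0]
ft_force: [-4.2, 2.2, 4.7]
grip_width: 0.086
```

```bash
python3 -c "
from h import *
plan([.6257,.032,.341],8.7)"
```

```text
t 9.40 pos [0.6264 0.0252 0.3123] az 8.55 tilt [ 0. -0. -1.] F [-4.19  2.16  4.71] w 0.0073 SHIFT [ 0.0003 -0.0068 -0.0287] twist -0.0025323085431426507 j [ 0.31  0.37 -0.57  1.33  0.2   1.5  -1.67]
```

>>> jog_arm(steps=[0,0,0.001,0,0,0,0,0.002,0,0,0,0,0.003,0,0,0,0,0.004,0,0,0,0,0.005,0,0,0,0,0.006,0,0,0,0,0.007,0,0,0,0,0.007,0,0,0,0,0.007,0,0,0,0,0.007,0,0])

```text
clock: 10.4
position: [0.6275, 0.0183, 0.3123]
ee_rot: [0.997, 0.075, 0.0, 0.0]
ft_force: [-2.2, 0.9, 5.5]
grip_width: 0.088
```

```bash
python3 -c "
from h import *
plan([.6257,.032,.341],8.7)"
```

```text
t 10.40 pos [0.6275 0.0183 0.3123] az 8.56 tilt [ 0.    -0.001 -1.   ] F [-2.16  0.93  5.48] w 0.0075 SHIFT [ 0.0003 -0.0138 -0.0287] twist -0.002477370947470185 j [ 0.32  0.37 -0.57  1.33  0.2   1.5  -1.65]
```

>>> jog_arm(steps=[0,-0.001,0.001,0,0,0,-0.001,0.002,0,0,0,-0.001,0.003,0,0,0,-0.001,0.004,0,0,0,-0.001,0.005,0,0,0,-0.001,0.006,0,0,0,-0.001,0.007,0,0,0,-0.001,0.007,0,0,0,-0.001,0.007,0,0,0,-0.001,0.007,0,0])

```text
clock: 11.4
position: [0.6276, 0.0111, 0.3123]
ee_rot: [0.997, 0.075, 0.0, 0.0]
ft_force: [-0.4, -0.5, 4.2]
grip_width: 0.089
```

```bash
python3 -c "
from h import *
plan([.6257,.032,.341],8.7)"
```

```text
t 11.40 pos [0.6276 0.0111 0.3123] az 8.55 tilt [ 0.    -0.001 -1.   ] F [-0.43 -0.53  4.23] w 0.0076 SHIFT [ 0.0012 -0.0209 -0.0287] twist -0.0026715476243991585 j [ 0.33  0.37 -0.57  1.33  0.2   1.5  -1.64]
```

>>> jog_arm(steps=[0,0,0.001,0,0,0,0,0.002,0,0,0,0,0.003,0,0,0,0,0.004,0,0,0,0,0.005,0,0,0,0,0.006,0,0,0,0,0.006,0,0,0,0,0.006,0,0,0,0,0.006,0,0,0,0,0.006,0,0])

```text
clock: 12.4
position: [0.6284, 0.0058, 0.3124]
ee_rot: [0.997, 0.075, 0.0, 0.0]
ft_force: [0.7, 0.4, -1.3]
grip_width: 0.086
```

```bash
python3 - <<'E'
from h import *
plan([.6257,.032,.341],8.7)
for nm in("scene",):
    c=manip.calibration(nm);p,d=manip.camera(nm);np.save(f"pics/{nm}3d.npy",d);cv2.imwrite(f"pics/{nm}3.png",p[:,:,::-1])
    q=proj(c,[.62,.03,.27])[0].astype(int);x,y=q;print(nm,q)
    cv2.imwrite(f"pics/{nm}3c.png",cv2.resize(p[y-45:y+45,x-60:x+60,::-1],None,fx=6.6,fy=6.6,interpolation=2))
E
```

```text
t 12.40 pos [0.6284 0.0058 0.3124] az 8.59 tilt [ 0. -0. -1.] F [ 0.75  0.37 -1.35] w 0.0073 SHIFT [ 0.0012 -0.0263 -0.0286] twist -0.0019686578709919174 j [ 0.33  0.37 -0.56  1.32  0.19  1.5  -1.63]
scene [376 215]
```

View pics/scene3c.png

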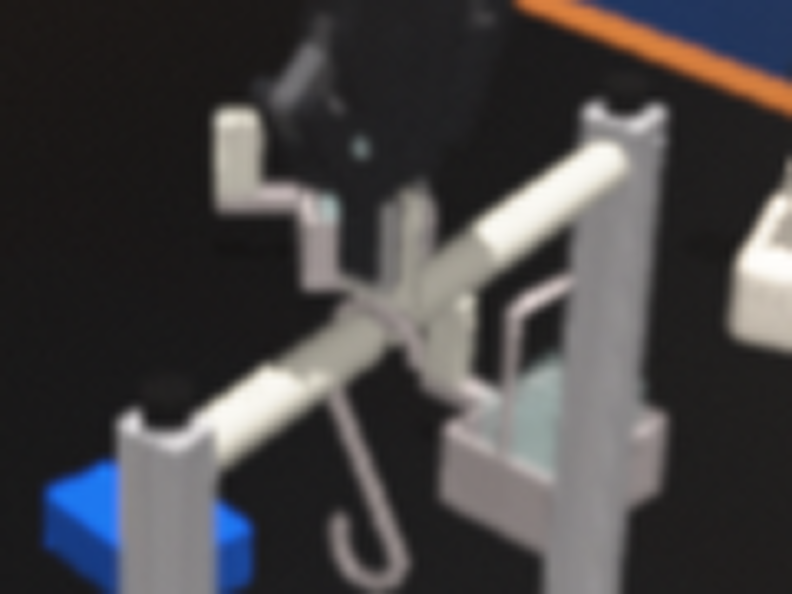

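>>> jog_arm(steps=[0,0,0,0.0005,0,0,0,0,0.001,0,0,0,0,0.0015,0,0,0,0,0.002,0,0,0,0,0.0025,0,0,0,0,0.003,0,0,0,0,0.003,0,0,0,0,0.003,0,0,0,0,0.003,0,0,0,0,0.003,0])

```text
clock: 13.45
position: [0.6285, 0.0057, 0.3094]
ee_rot: [0.997, 0.075, 0.0, 0.0]
ft_force: [-0.9, -0.4, 3.2]
grip_width: 0.093
```

```bash
python3 -c "
from h import *
plan([.6257,.032,.341],8.7)"
```

```text
t 13.45 pos [0.6285 0.0057 0.3094] az 8.58 tilt [ 0. -0. -1.] F [-0.89 -0.41  3.25] w 0.0079 SHIFT [ 0.0012 -0.0264 -0.0316] twist -0.0020634911954786495 j [ 0.34  0.37 -0.56  1.33  0.19  1.5  -1.63]
```

>>> jog_arm(steps=[0,0,0,-0.001,0,0.012,0,0,-0.001,0,0.018,0,0,-0.001,0,0.026,0,0,-0.001,0,0.034,0,0,-0.001,0,0.034,0,0,-0.01,0,0.034,0,0,-0.025,0,0.034,0,0,-0.045,0,0.034,0,0,-0.065,0,0.034,0,0,-0.08,0])

```text
clock: 14.45
position: [0.6286, 0.0059, 0.3923]
ee_rot: [0.997, 0.075, 0.001, 0.0]
ft_force: [-1.1, 0.9, 0.3]
grip_width: 0.399
```

```bash
python3 - <<'E'
from h import *
plan([.6257,.032,.341],8.7)
for nm in("scene",):
    c=manip.calibration(nm);p,d=manip.camera(nm);np.save(f"pics/{nm}4d.npy",d);cv2.imwrite(f"pics/{nm}4.png",p[:,:,::-1])
    x,y=376,215
    cv2.imwrite(f"pics/{nm}4c.png",cv2.resize(p[y-55:y+35,x-60:x+60,::-1],None,fx=6.6,fy=6.6,interpolation=2))
E
```

```text
t 14.45 pos [0.6286 0.0059 0.3923] az 8.58 tilt [ 0.003  0.    -1.   ] F [-1.05  0.87  0.26] w 0.0341 SHIFT [ 0.0009 -0.0263  0.0513] twist -0.0020651873782410925 j [ 0.31  0.36 -0.56  1.17  0.19  1.66 -1.62]
```

View pics/scene4c.png

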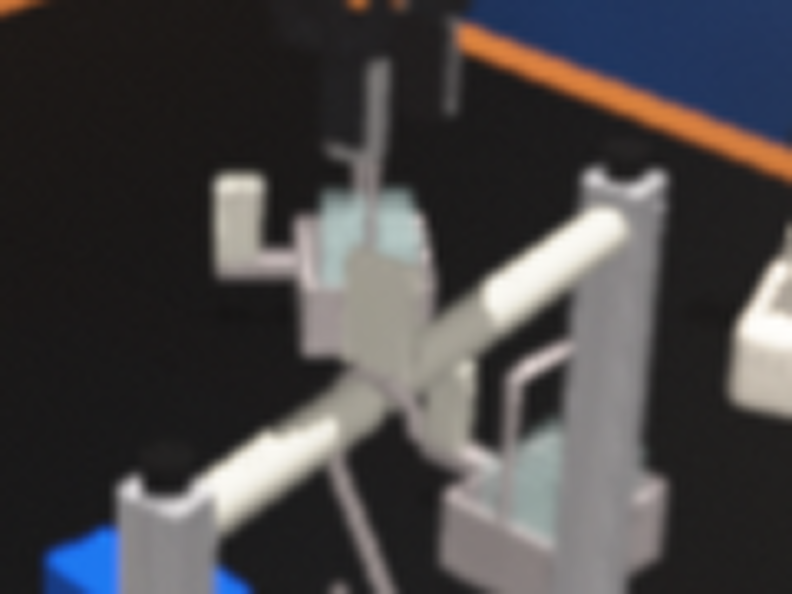

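```bash
python3 - <<'E'
from h import *
for nm in("top","scene"):
    c=manip.calibration(nm);d=np.load(f"pics/{nm}0d.npy");img=cv2.imread(f"pics/{nm}0.png")
    u,v,P=cloud(c,d);g=img[v,u].astype(int)
    for cen in((.47,.25),(.30,.36)):
      near=(np.hypot(P[:,0]-cen[0],P[:,1]-cen[1])<.10)
      for n,lo,hi in(("bar",.108,.130),("hand",.070,.092)):
        m=near&(P[:,2]>lo)&(P[:,2]<hi)
        if n=="hand": m&=g.min(1)>130
        lab=np.zeros(d.shape,np.uint8);lab[v[m],u[m]]=1
        k,L,st,ce=cv2.connectedComponentsWithStats(lab)
        for i in range(1,k):
          if st[i,4]<5: continue
          q=L[v,u]==i;r=cv2.minAreaRect((P[q][:,:2]*1000).astype(np.float32))
          print(nm,cen,n,st[i],P[q].mean(0).round(4),P[q].max(0).round(4)[2],[np.round(a,1) for a in r])
img=cv2.imread("pics/top0.png");cv2.imwrite("pics/c4.png",cv2.resize(img[225:345,155:245],None,fx=6,fy=5,interpolation=2))
E
```

```text
top (0.47, 0.25) bar [197 244  27   3  51] [0.483  0.2976 0.1228] 0.1296 [array([483.3, 298.3]), array([ 5.7, 80. ]), np.float64(2.7)]
top (0.47, 0.25) hand [211 265   4   8  29] [0.4126 0.2975 0.0834] 0.0916 [array([411.9, 297.8]), array([22.3, 10. ]), np.float64(6.5)]
top (0.3, 0.36) bar [168 311  16  18  46] [0.2543 0.4057 0.1224] 0.1282 [array([253.2, 406.3]), array([ 7.1, 67.7]), np.float64(47.8)]
top (0.3, 0.36) hand [190 332   6   4  16] [0.2053 0.3637 0.082 ] 0.0899 [array([206.1, 362.8]), array([13.3,  8.9]), np.float64(88.1)]
scene (0.47, 0.25) bar [393 212  10   9  27] [0.4869 0.2752 0.1179] 0.123 [array([486.3, 276.7]), array([ 6.9, 39.4]), np.float64(0.9)]
scene (0.47, 0.25) hand [382 215   6   5  17] [0.4235 0.2949 0.0781] 0.0838 [array([422.1, 292.8]), array([16.7, 11.5]), np.float64(35.0)]
scene (0.47, 0.25) hand [392 228   2   4   6] [0.4877 0.2581 0.0751] 0.0821 [array([488.4, 258.4]), array([2.9, 8.4]), np.float64(65.6)]
scene (0.3, 0.36) bar [371 175   3  12  21] [0.2644 0.3992 0.1179] 0.1242 [array([257.9, 404.7]), array([ 5.9, 66.5]), np.float64(49.4)]
scene (0.3, 0.36) hand [349 187   7   5  23] [0.206  0.3594 0.0786] 0.0853 [array([205.8, 358.5]), array([25.2,  7.8]), np.float64(73.2)]
scene (0.3, 0.36) hand [372 191   1   5   5] [0.2798 0.385  0.0805] 0.0884 [array([279.7, 385.1]), array([0.5, 2.4]), np.float64(54.6)]
```

View pics/c4.png

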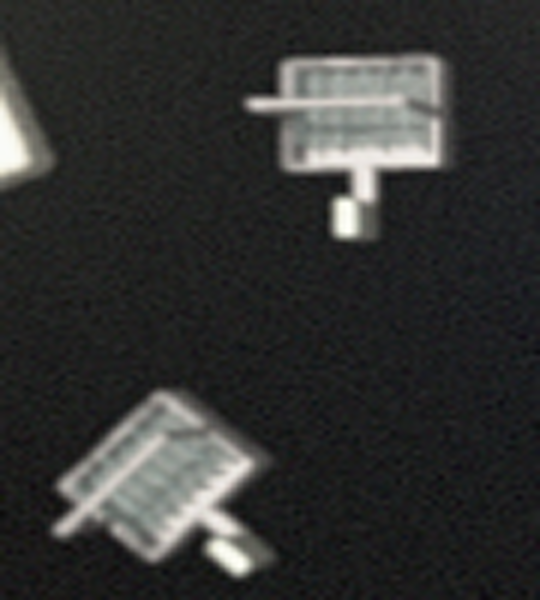

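```bash
python3 - <<'E'
from h import *
plan([.412,.2975,.22],2)
E
```

```text
t 14.50 pos [0.6289 0.006  0.3945] az 8.57 tilt [ 0.005  0.    -1.   ] F [-0.17 -0.79  1.81] w 0.0343 SHIFT [-0.172  -0.3207  0.1734] twist 0.11473787721248462 j [ 0.31  0.36 -0.56  1.16  0.19  1.66 -1.62]
```

>>> jog_arm(steps=[0.05,-0.02,-0.02,0,0,0.05,-0.045,-0.055,0,0.02,0.05,-0.07,-0.09,0,0.04,0.05,-0.095,-0.125,0.01,0.06,0.05,-0.115,-0.16,0.03,0.08,0.05,-0.13,-0.195,0.05,0.1,0.05,-0.145,-0.23,0.075,0.114,0.05,-0.16,-0.265,0.1,0.114,0.05,-0.17,-0.295,0.125,0.114,0.05,-0.172,-0.32,0.15,0.114])

```text
clock: 15.5
position: [0.4091, 0.2984, 0.2395]
ee_rot: [1.0, 0.019, 0.001, -0.0]
ft_force: [0.8, -0.4, -0.4]
grip_width: 0.583
```

>>> jog_arm(steps=[0.05,0,0,0.01,0,0.05,0,0,0.018,0,0.05,0,0,0.018,0,0.05,0,0,0.018,0,0.05,0,0,0.018,0,0.05,0,0,0.018,0,0.05,0,0,0.018,0,0.05,0,0,0.018,0,0.05,0,0,0.018,0,0.05,0,0,0.018,0])

```text
clock: 16.5
position: [0.4106, 0.2965, 0.2213]
ee_rot: [1.0, 0.018, 0.0, 0.0]
ft_force: [-0.7, 0.7, 0.4]
grip_width: 0.586
```

```bash
python3 - <<'E'
from h import *
plan([.412,.2975,.22],2)
c=manip.calibration("wrist");p,d=manip.camera("wrist");cv2.imwrite("pics/w3.png",p[:,:,::-1]);np.save("pics/w3d.npy",d)
u,v,P=cloud(c,d);g=p[v,u].astype(int)
for n,lo,hi in(("bar",.110,.130),("hand",.078,.092)):
    m=(np.hypot(P[:,0]-.45,P[:,1]-.298)<.1)&(P[:,2]>lo)&(P[:,2]<hi)
    lab=np.zeros(d.shape,np.uint8);lab[v[m],u[m]]=1
    k,L,st,ce=cv2.connectedComponentsWithStats(lab)
    for i in range(1,k):
        if st[i,4]<25: continue
        q=L[v,u]==i;r=cv2.minAreaRect((P[q][:,:2]*1000).astype(np.float32))
        print(n,st[i],ce[i].round(1),P[q].mean(0).round(4),P[q].max(0).round(4)[2],[np.round(a,1) for a in r])
E
```

```text
t 16.50 pos [0.4106 0.2965 0.2213] az 2.05 tilt [ 0. -0. -1.] F [-0.73  0.71  0.42] w 0.0501 SHIFT [ 0.0015 -0.001   0.0013] twist 0.0009449200516891634 j [ 0.04  0.16 -0.81  1.77  0.13  1.26 -2.35]
bar [ 252  130  136   12 1303] [319.5 135.7] [0.4839 0.299  0.1239] 0.1268 [array([484., 299.]), array([ 6. , 83.6]), np.float64(1.3)]
hand [312 212  14  33 418] [318.4 228.3] [0.415  0.2972 0.087 ] 0.0894 [array([414. , 297.2]), array([23.9, 10. ]), np.float64(0.3)]
```

View pics/w3.png

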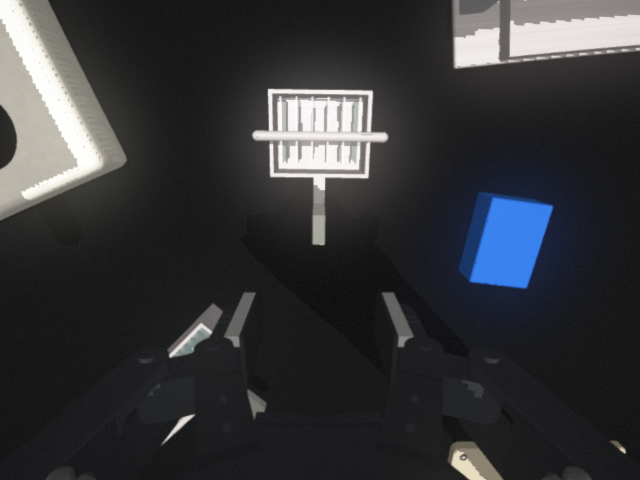

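>>> jog_arm(steps=[0.05,-0.003,-0.0005,0.03,0.011,0.05,-0.003,-0.0005,0.06,0.011,0.05,-0.003,-0.0005,0.09,0.011,0.05,-0.003,-0.0005,0.12,0.011,0.05,-0.003,-0.0005,0.14,0.011,0.05,-0.003,-0.0005,0.151,0.011,0.05,-0.003,-0.0005,0.151,0.011,0.04,-0.003,-0.0005,0.151,0.011,0.03,-0.003,-0.0005,0.151,0.011,0.02,-0.003,-0.0005,0.151,0.011], grip_force=80)

```text
clock: 17.55
position: [0.4081, 0.2972, 0.0713]
ee_rot: [1.0, 0.012, 0.001, -0.0]
ft_force: [-0.1, 0.8, 0.4]
grip_width: 0.235
```

```bash
python3 - <<'E'
from h import *
plan([.408,.297,.070],1.4)
E
```

```text
t 17.55 pos [0.4081 0.2972 0.0713] az 1.41 tilt [ 0.002  0.001 -1.   ] F [-0.08  0.78  0.36] w 0.0201 SHIFT [-0.0001  0.0002  0.0013] twist 0.0001573283845124861 j [-0.05  0.35 -0.76  1.93  0.29  0.97 -2.49]
```

Close and lift slightly.

>>> jog_arm(steps=[0.015,0,0,0,0,0.012,0,0,0,0,0.008,0,0,0,0,0,0,0,0,0,0,0,0,0,0,0,0,0,0,0,0,0,0,0,0,0,0,0,-0.005,0,0,0,0,-0.015,0,0,0,0,-0.025,0])

```text
clock: 18.55
position: [0.4074, 0.2969, 0.096]
ee_rot: [1.0, 0.012, -0.0, 0.0]
ft_force: [1.7, 1.0, -1.8]
grip_width: 0.099
```

```bash
python3 - <<'E'
from h import *
plan([.408,.297,.070],1.4)
c=manip.calibration("wrist");p,d=manip.camera("wrist");cv2.imwrite("pics/w4.png",p[:,:,::-1])
u,v,P=cloud(c,d)
m=(np.hypot(P[:,0]-.48,P[:,1]-.298)<.06)&(P[:,2]>.12)&(P[:,2]<.16)
q=m;print(m.sum(),P[q].mean(0).round(4),P[q].max(0).round(4),cv2.minAreaRect((P[q][:,:2]*1000).astype(np.float32)))
plan([.408,.297,.070],1.4)
E
```

```text
t 18.55 pos [0.4074 0.2969 0.096 ] az 1.43 tilt [-0. -0. -1.] F [ 1.7   0.95 -1.75] w 0.0085 SHIFT [ 0.0006 -0.0001  0.026 ] twist 0.0005090458952656136 j [-0.03  0.31 -0.78  1.91  0.26  1.02 -2.47]
16038 [0.4677 0.2989 0.15  ] [0.4871 0.3413 0.16  ] ((453.32891845703125, 298.7176513671875), (66.19368743896484, 83.73743438720703), 1.3511602878570557)
t 18.60 pos [0.4082 0.2976 0.0977] az 1.44 tilt [ 0.002  0.001 -1.   ] F [ 1.35  2.06 -0.06] w 0.0086 SHIFT [-0.0002  0.0006  0.0277] twist 0.0006468435543109616 j [-0.03  0.31 -0.78  1.91  0.26  1.02 -2.46]
```

View pics/w4.png

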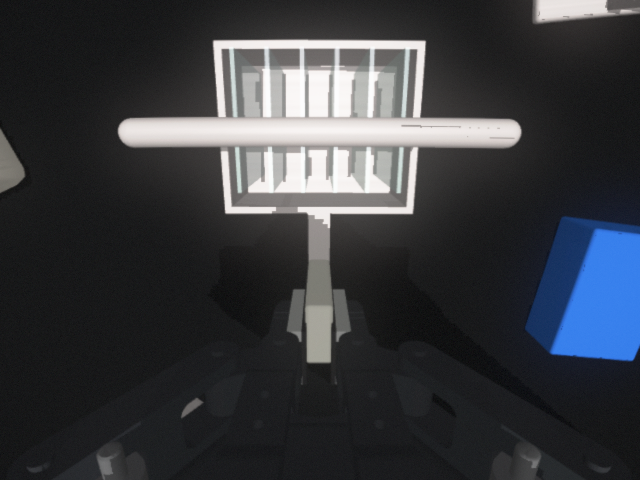

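```bash
python3 - <<'E'
from h import *
plan([.43,.10,.1485],5)
plan([.4992,-.0139,.1485],8.6)
E
```

```text
t 18.60 pos [0.4082 0.2976 0.0977] az 1.44 tilt [ 0.002  0.001 -1.   ] F [ 1.35  2.06 -0.06] w 0.0086 SHIFT [ 0.017  0.198 -0.051] twist -0.062185009517484804 j [-0.03  0.31 -0.78  1.91  0.26  1.02 -2.46]
t 18.60 pos [0.4082 0.2976 0.0977] az 1.44 tilt [ 0.002  0.001 -1.   ] F [ 1.35  2.06 -0.06] w 0.0086 SHIFT [ 0.0833  0.3136 -0.051 ] twist -0.12501686258928058 j [-0.03  0.31 -0.78  1.91  0.26  1.02 -2.46]
```

>>> jog_arm(steps=[0,0,0,-0.01,0,0,0,0.005,-0.025,0,0,0.002,0.018,-0.04,-0.005,0,0.004,0.038,-0.051,-0.01,0,0.006,0.063,-0.051,-0.02,0,0.008,0.088,-0.051,-0.03,0,0.01,0.113,-0.051,-0.04,0,0.012,0.138,-0.051,-0.05,0,0.015,0.163,-0.051,-0.06,0,0.018,0.188,-0.051,-0.07])

```text
clock: 19.6
position: [0.4303, 0.1082, 0.1473]
ee_rot: [0.999, 0.048, 0.001, 0.0]
ft_force: [0.3, 0.3, -2.4]
grip_width: 0.104
```

```bash
python3 - <<'E'
from h import *
plan([.4992,-.0139,.1485],8.6)
E
```

```text
t 19.60 pos [0.4303 0.1082 0.1473] az 5.46 tilt [ 0.001 -0.    -1.   ] F [ 0.28  0.33 -2.37] w 0.0089 SHIFT [ 0.057   0.1281 -0.0011] twist -0.054817773015682754 j [ 0.33  0.07 -0.69  2.01  0.05  1.08 -1.86]
```

>>> jog_arm(steps=[0,0,0.022,-0.001,-0.01,0,0,0.044,-0.001,-0.02,0,0,0.066,-0.001,-0.03,0,0.005,0.088,-0.001,-0.04,0,0.015,0.108,-0.001,-0.055,0,0.03,0.122,-0.001,-0.055,0,0.045,0.128,-0.001,-0.055,0,0.055,0.128,-0.001,-0.055,0,0.057,0.128,-0.001,-0.055,0,0.057,0.128,-0.001,-0.055])

```text
clock: 20.6
position: [0.4988, -0.0119, 0.1475]
ee_rot: [0.997, 0.075, -0.0, -0.0]
ft_force: [-0.5, -0.0, -2.2]
grip_width: 0.098
```

>>> jog_arm(steps=[0,0,0,0,0,0,0,0,0,0,0,0,0,0,0,0,0,0,0,0,0,0,0,0,0,0,0,0,0,0,0,0,0,0,0,0,0,0,0,0,0,0,0,0,0,0,0,0,0,0])

```text
clock: 21.6
position: [0.4991, -0.0127, 0.1473]
ee_rot: [0.997, 0.075, -0.0, 0.0]
ft_force: [0.4, 0.3, -2.8]
grip_width: 0.101
```

```bash
python3 - <<'E'
from h import *
plan([.4992,-.0139,.1485],8.6)
for nm in("wrist","scene"):
    c=manip.calibration(nm);p,d=manip.camera(nm);np.savez(f"pics/{nm}5.npz",d=d,W=c["world_to_cam"],p=p);cv2.imwrite(f"pics/{nm}5.png",p[:,:,::-1])
x,y=376,225
cv2.imwrite(f"pics/scene5c.png",cv2.resize(p[y-60:y+60,x-80:x+80,::-1],None,fx=5,fy=5,interpolation=2))
E
```

```text
t 21.60 pos [ 0.4991 -0.0127  0.1473] az 8.58 tilt [-0. -0. -1.] F [ 0.42  0.33 -2.83] w 0.0086 SHIFT [-0.      0.0012 -0.0012] twist -0.0003289706904854304 j [ 0.45  0.19 -0.56  1.89  0.11  1.1  -1.57]
```

View pics/scene5c.png

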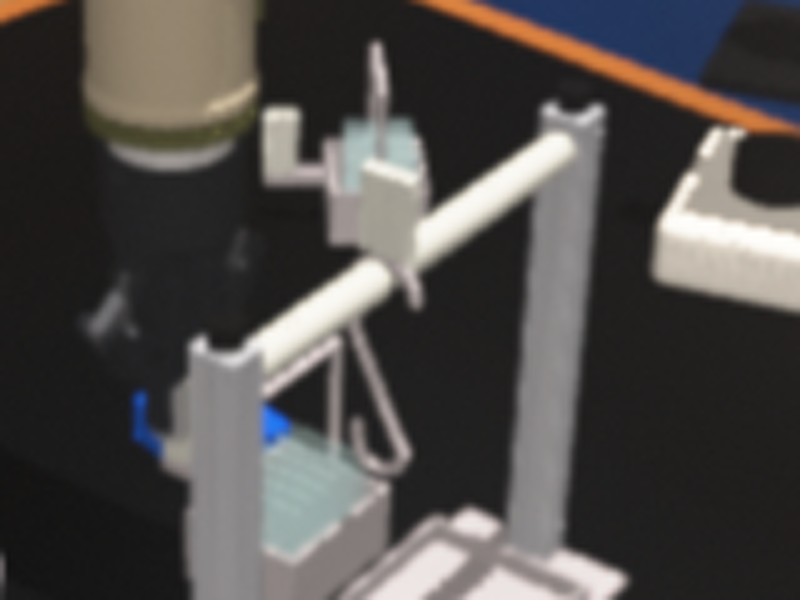

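View pics/wrist5.png

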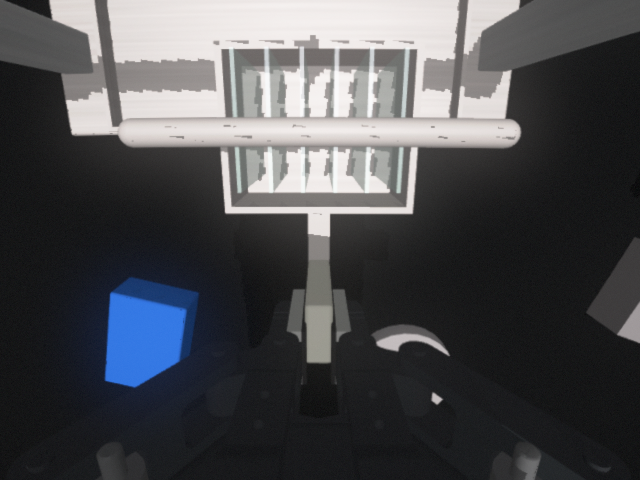

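```bash
python3 - <<'E'
from h import *
K=manip.calibration("wrist");f=np.load("pics/wrist5.npz");c=dict(K,world_to_cam=f["W"]);d=f["d"]
v,u=np.mgrid[120:146,125:516];v=v.ravel();u=u.ravel();dd=d[v,u];P=bydepth(c,np.c_[u,v],dd);m=P[:,2]>.16
P=P[m];r=cv2.minAreaRect((P[:,:2]*1000).astype(np.float32));print("bar top z",np.percentile(P[:,2],95),r)
mid=np.mean([P.min(0),P.max(0)],0)
L=P[P[:,1]<np.median(P[:,1])];H=P[P[:,1]>=np.median(P[:,1])];print("ends z",np.percentile(L[:,2],95),np.percentile(H[:,2],95))
c=manip.calibration("scene");f=np.load("pics/scene5.npz");d=f["d"];p=f["p"]
ex=np.array([.9888,.1495]);ey=np.array([-.1495,.9888]);m0=np.array([.6253,.030])
def rf(P): P=np.atleast_2d(P);return np.c_[(P[:,:2]-m0)@ex,(P[:,:2]-m0)@ey,P[:,2]].round(4)
for n,uv,z in(("bottom",(373,259.4),.1635),("tip",(367.4,249),.1865)):
    print(n,rf(onz(c,uv,z)))
uu,vv,Q=cloud(c,d);R=rf(Q)
m=(abs(R[:,0])<.035)&(abs(R[:,1]+.024)<.025)&(R[:,2]>.14)&(R[:,2]<.335)
for lo in np.arange(.15,.335,.01):
    q=m&(R[:,2]>=lo)&(R[:,2]<lo+.01)
    if q.sum(): print(round(lo,3),q.sum(),R[q].mean(0).round(4),R[q].min(0),R[q].max(0))
print("bar rail frame",rf([[r[0][0]/1000,r[0][1]/1000,.19]]))
E
```

```text
bar top z 0.20172252610540528 ((574.2037353515625, -0.8455772399902344), (5.296049118041992, 81.29759216308594), 8.572480201721191)
ends z 0.2016878086674605 0.20177116113577423
bottom [[ 0.0087 -0.0271  0.1635]]
tip [[-0.0096 -0.0264  0.1865]]
0.16 25 [ 0.0021 -0.0254  0.1655] [-0.0106 -0.0283  0.1605] [ 0.016  -0.0214  0.1694]
0.17 18 [ 0.0021 -0.025   0.1754] [-0.0136 -0.0278  0.1705] [ 0.0176 -0.0216  0.1798]
0.18 16 [ 0.004  -0.0251  0.1837] [-0.014  -0.0298  0.1801] [ 0.0186 -0.0218  0.1888]
0.19 13 [ 0.0067 -0.0245  0.1948] [ 0.002  -0.0259  0.1901] [ 0.0119 -0.0218  0.2   ]
0.2 7 [ 0.002  -0.0246  0.2042] [-0.0004 -0.026   0.2014] [ 0.0044 -0.0228  0.2073]
0.21 13 [-0.0027 -0.0252  0.2139] [-0.0071 -0.0288  0.2101] [ 0.0023 -0.0209  0.2198]
0.22 11 [-0.0085 -0.026   0.2249] [-0.0142 -0.0288  0.2202] [-0.0041 -0.0239  0.2292]
0.23 11 [-0.0134 -0.0245  0.2342] [-0.0171 -0.0295  0.2307] [-0.0072 -0.0204  0.2387]
0.24 1 [-0.0152 -0.0231  0.2406] [-0.0152 -0.0231  0.2406] [-0.0152 -0.0231  0.2406]
0.26 14 [ 0.013  -0.0242  0.2668] [ 0.0013 -0.0467  0.2617] [ 0.0218 -0.0058  0.2695]
0.27 61 [ 0.0071 -0.0251  0.2761] [-0.0135 -0.0485  0.2701] [0.0184 0.0008 0.28  ]
0.28 55 [ 0.0025 -0.0288  0.284 ] [-0.0124 -0.048   0.2801] [0.0158 0.0003 0.2897]
0.29 47 [ 0.0034 -0.0269  0.2956] [-0.0123 -0.0308  0.2904] [ 0.0157 -0.0208  0.3   ]
0.3 45 [ 0.0029 -0.0259  0.3053] [-0.013  -0.029   0.3004] [ 0.0145 -0.0186  0.3099]
0.31 45 [ 0.0022 -0.0266  0.3154] [-0.0134 -0.0295  0.3104] [ 0.0157 -0.0203  0.3198]
0.32 51 [ 0.0022 -0.0259  0.3253] [-0.0137 -0.0298  0.3203] [ 0.0151 -0.0206  0.3296]
bar rail frame [[-0.0551 -0.0229  0.19  ]]
```

>>> jog_arm(steps=[0,0.005,0.002,0,0,0,0.012,0.002,0,0,0,0.019,0.002,0,0,0,0.026,0.002,0,0,0,0.033,0.002,0,0,0,0.039,0.002,0,0,0,0.044,0.002,0,0,0,0.048,0.002,0,0,0,0.05,0.002,0,0,0,0.05,0.002,0,0])

```text
clock: 22.7
position: [0.5489, -0.0071, 0.1473]
ee_rot: [0.997, 0.075, -0.0, -0.0]
ft_force: [-0.6, 0.1, -1.7]
grip_width: 0.102
```

```bash
cat > look.py <<'E'
import sys
from h import *
plan([.4992,-.0139,.1485],8.6)
k=sys.argv[1]
nm="scene";c=manip.calibration(nm);p,d=manip.camera(nm);np.savez(f"pics/{nm}{k}.npz",d=d,W=c["world_to_cam"],p=p)
x,y=376,240
cv2.imwrite(f"pics/scene{k}c.png",cv2.resize(p[y-48:y+48,x-64:x+64,::-1],None,fx=6,fy=6,interpolation=2))
E
python3 look.py 6
```

```text
t 22.70 pos [ 0.5489 -0.0071  0.1473] az 8.59 tilt [-0.  0. -1.] F [-0.61  0.13 -1.66] w 0.0087 SHIFT [-0.0502 -0.0007 -0.0012] twist -0.00018535821120517376 j [ 0.4   0.3  -0.55  1.76  0.17  1.13 -1.62]
```

View pics/scene6c.png

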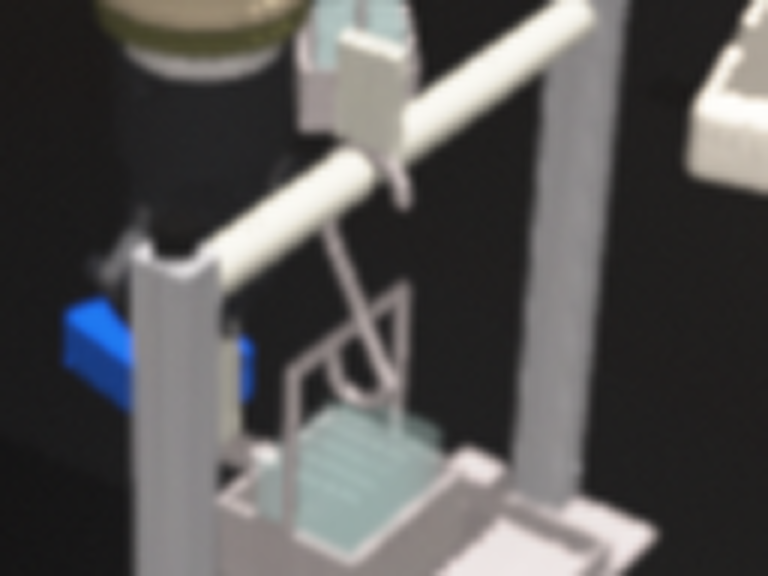

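>>> jog_arm(steps=[0,0,0,0.003,0,0,0,0,0.006,0,0,0,0,0.009,0,0,0,0,0.012,0,0,0.001,0,0.015,0,0,0.002,0,0.018,0,0,0.003,0,0.021,0,0,0.004,0,0.023,0,0,0.005,0,0.024,0,0,0.005,0,0.024,0])

```text
clock: 23.75
position: [0.5538, -0.0064, 0.1232]
ee_rot: [0.997, 0.075, -0.0, -0.0]
ft_force: [-0.1, 0.1, -0.8]
grip_width: 0.101
```

```bash
python3 look.py 7
```

```text
t 23.75 pos [ 0.5538 -0.0064  0.1232] az 8.59 tilt [-0.  0. -1.] F [-0.1   0.08 -0.82] w 0.0086 SHIFT [-0.0552 -0.0007 -0.0253] twist -0.0002475577689691956 j [ 0.39  0.33 -0.54  1.78  0.19  1.09 -1.64]
```

View pics/scene7c.png

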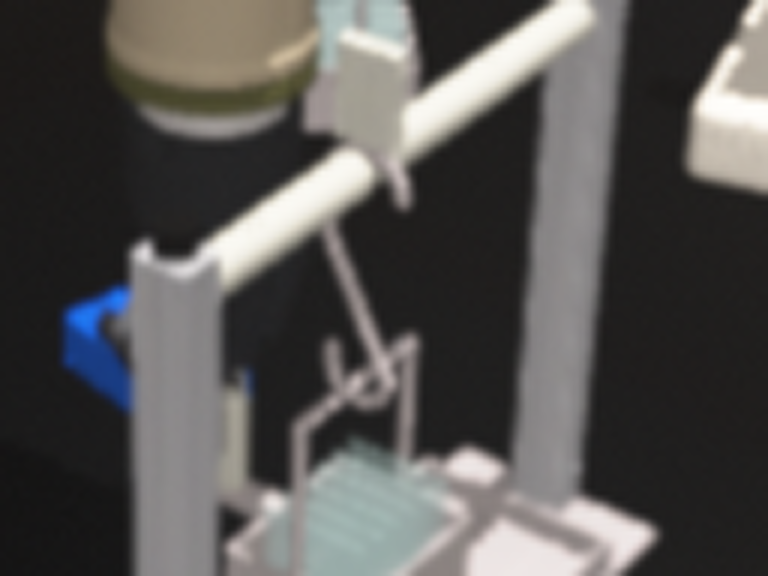

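>>> jog_arm(steps=[0,0,0,0.001,0,0,0,0,0.001,0,0,0,0,0.002,0,0,0,0,0.002,0,0,0,0,0.003,0,0,0,0,0.003,0,0,0,0,0.003,0,0,0,0,0.003,0,0,0,0,0.003,0,0,0,0,0.003,0])

```text
clock: 24.8
position: [0.5538, -0.0064, 0.1203]
ee_rot: [0.997, 0.075, 0.0, 0.0]
ft_force: [-0.8, -1.2, -1.8]
grip_width: 0.102
```

>>> jog_arm(steps=[0,0,0,0.001,0,0,0,0,0.001,0,0,0,0,0.002,0,0,0,0,0.002,0,0,0,0,0.002,0,0,0,0,0.002,0,0,0,0,0.002,0,0,0,0,0.002,0,0,0,0,0.002,0,0,0,0,0.002,0])

```text
clock: 25.8
position: [0.5538, -0.0064, 0.1183]
ee_rot: [0.997, 0.075, 0.0, 0.0]
ft_force: [-0.2, -0.1, 1.7]
grip_width: 0.104
```

```bash
python3 look.py 8; python3 - <<'E'
from h import *
c=manip.calibration("scene");d=np.load("pics/scene8.npz")["d"]
ex=np.array([.9888,.1495]);ey=np.array([-.1495,.9888]);m0=np.array([.6253,.030])
u,v,P=cloud(c,d);R=np.c_[(P[:,:2]-m0)@ex,(P[:,:2]-m0)@ey,P[:,2]]
m=(abs(R[:,0])<.02)&(abs(R[:,1]+.025)<.04)&(R[:,2]>.155)&(R[:,2]<.185)&(abs(R[:,1]+.025)>.006)
q=m;print("bar",q.sum(),R[q].mean(0).round(4),np.percentile(R[q],[5,95],axis=0).round(4))
m=(abs(R[:,0])<.03)&(abs(R[:,1]+.025)<.02)&(R[:,2]>.3)&(R[:,2]<.34);print("tab",R[m].mean(0).round(4),R[m].max(0).round(4))
E
```

```text
t 25.80 pos [ 0.5538 -0.0064  0.1183] az 8.59 tilt [ 0. -0. -1.] F [-0.18 -0.07  1.7 ] w 0.0089 SHIFT [-0.0551 -0.0008 -0.0302] twist -0.0002510158656427628 j [ 0.39  0.34 -0.54  1.78  0.2   1.08 -1.64]
bar 48 [ 0.0019 -0.0262  0.1667] [[-0.0012 -0.0619  0.1611]
 [ 0.0042  0.0133  0.1696]]
tab [ 0.0027 -0.0264  0.3148] [ 0.0166 -0.0198  0.3274]
```

>>> jog_arm(steps=[0,0,0,-0.001,0,0,0,0,-0.002,0,0,0,0,-0.002,0,0.01,0,0,-0.002,0,0.012,0,0,-0.002,0,0.014,0,0,-0.002,0,0.018,0,0,-0.002,0,0.024,0,0,-0.002,0,0.034,0,0,-0.002,0,0.044,0,0,-0.002,0])

```text
clock: 26.85
position: [0.5538, -0.0064, 0.1203]
ee_rot: [0.997, 0.075, 0.0, 0.0]
ft_force: [-0.7, -0.3, -0.6]
grip_width: 0.514
```

```bash
python3 look.py 9
```

```text
t 26.85 pos [ 0.5538 -0.0064  0.1203] az 8.58 tilt [ 0. -0. -1.] F [-0.69 -0.26 -0.56] w 0.0439 SHIFT [-0.0551 -0.0008 -0.0282] twist -0.0003028676465852061 j [ 0.39  0.34 -0.54  1.78  0.19  1.08 -1.64]
```

View pics/scene9c.png

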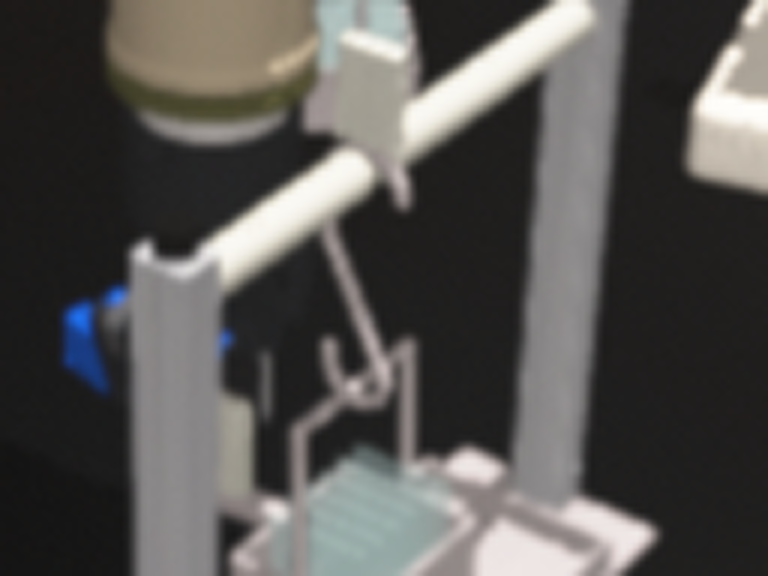

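>>> jog_arm(steps=[0.05,0,0,0,0,0.05,-0.006,0,0,0,0.05,-0.014,0,0,0,0.05,-0.024,0,0,0,0.05,-0.036,0,0,0,0.05,-0.05,0,0,0,0.05,-0.065,0,0,0,0.05,-0.08,0,0,0,0.05,-0.09,0,0,0,0.05,-0.095,0,0,0])

```text
clock: 27.9
position: [0.4587, -0.021, 0.1204]
ee_rot: [0.997, 0.075, 0.0, 0.0]
ft_force: [-0.3, -0.2, -0.5]
grip_width: 0.586
```

>>> jog_arm(steps=[0.05,0,0,0,0,0.05,0,0,0,0,0.05,0,0,0,0,0.05,0,0,0,0,0.05,0,0,0,0,0.05,0,0,0,0,0.05,0,0,0,0,0.05,0,0,0,0,0.05,0,0,0,0,0.05,0,0,0,0])

```text
clock: 28.9
position: [0.4598, -0.0206, 0.1203]
ee_rot: [0.997, 0.075, 0.0, 0.0]
ft_force: [-0.5, 0.8, -0.5]
grip_width: 0.586
```

```bash
python3 look.py 10; python3 - <<'E'
from h import *
c=manip.calibration("scene");f=np.load("pics/scene10.npz");d=f["d"]
cv2.imwrite("pics/scene10.png",f["p"][:,:,::-1])
ex=np.array([.9888,.1495]);ey=np.array([-.1495,.9888]);m0=np.array([.6253,.030])
u,v,P=cloud(c,d);R=np.c_[(P[:,:2]-m0)@ex,(P[:,:2]-m0)@ey,P[:,2]]
m=(abs(R[:,0])<.03)&(abs(R[:,1]+.025)<.02)&(R[:,2]>.3)&(R[:,2]<.34);print("tab",R[m].mean(0).round(4),R[m].max(0).round(4))
m=(abs(R[:,0])<.02)&(abs(R[:,1]+.025)<.045)&(R[:,2]>.155)&(R[:,2]<.185)&(abs(R[:,1]+.025)>.01)
print("bar",R[m].mean(0).round(4),np.percentile(R[m],[2,98],axis=0).round(4))
m=(abs(R[:,0])<.05)&(abs(R[:,1]+.025)<.06)&(R[:,2]>.035)&(R[:,2]<.1);print("basket",np.percentile(R[m],[1,99],axis=0).round(4))
plan([.46,-.02,.12])
E
```

```text
t 28.90 pos [ 0.4598 -0.0206  0.1203] az 8.58 tilt [ 0. -0. -1.] F [-0.47  0.83 -0.49] w 0.0501 SHIFT [ 0.0399 -0.0008 -0.0282] twist -0.0002730855031321465 j [ 0.48  0.13 -0.56  2.01  0.08  1.02 -1.54]
tab [ 0.003  -0.0263  0.3154] [ 0.0171 -0.0193  0.3286]
bar [ 0.0007 -0.0315  0.1666] [[-0.0037 -0.0661  0.1568]
 [ 0.0032  0.0138  0.1725]]
basket [[-0.0455 -0.068   0.0478]
 [ 0.0393  0.0164  0.0994]]
t 28.95 pos [ 0.4598 -0.0206  0.1203] az 8.58 tilt [ 0. -0. -1.] F [-0.47  0.37 -0.42] w 0.0502 SHIFT [ 0.0003 -0.0006  0.0003] twist None j [ 0.48  0.13 -0.56  2.01  0.08  1.02 -1.54]
```

View pics/scene10c.png

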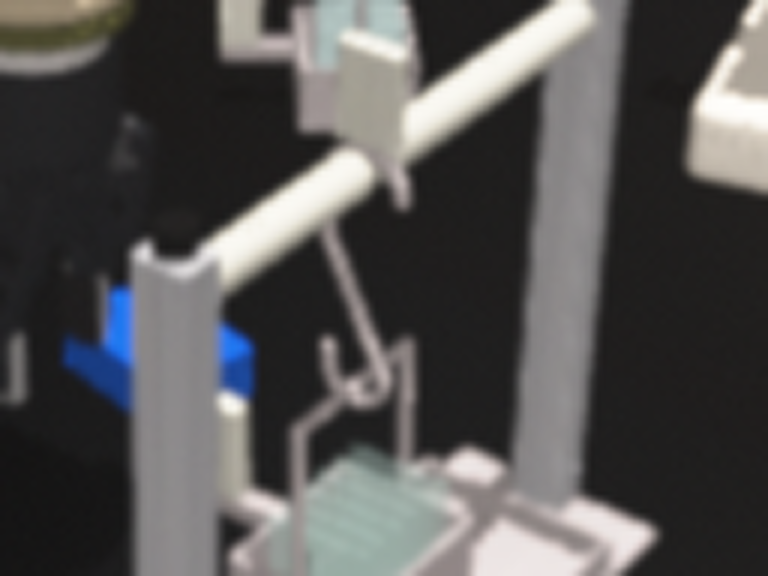

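View pics/scene10.png

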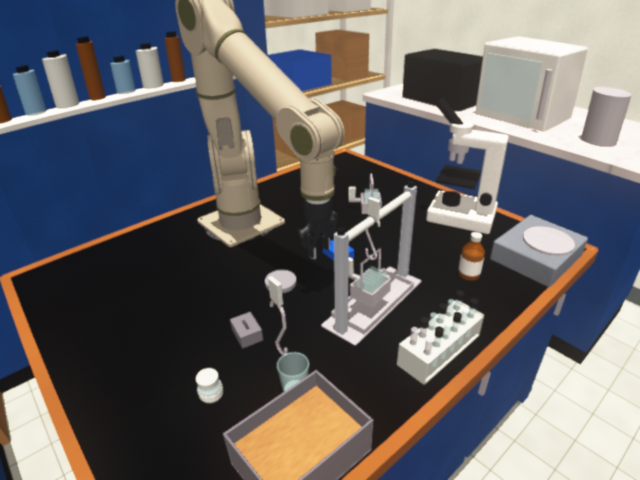

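```bash
python3 -c "
from workcell import manip
print(manip.hand_in())"
```

```text
the job is handed in; nothing more can be done
None
```

I took the S-hook from its block and seated it in the rail's neck, then hung the basket in its lower curl, and handed the job in at about 29 s. I used the smaller hook, the one standing in the block, and the basket farthest to the robot's right.

- **Hook:** I felt along the sleeve from about y = +2 mm towards −y in steps of up to 7 mm, pressing with about 4–5 N. The force fell to zero near y = −24 mm, and lowering 3 mm more met the bare rod. The top of the tab then measured 329.6 mm high, where 329.5 mm is expected for a fully seated hook. The start pictures already suggested a neck near −20 mm.
- **Basket:** Last pictures show the bar lying in the curl. The basket is level, at rest and clear of everything, with its underside about 48 mm high against the 24 mm tray rim.
- **Robot:** The gripper stands open, about 95 mm back from the handle. In the last scene picture nothing else on the bench had moved.

- **Gripper lean:** The jog commands cannot lean the tool, so I carried the basket with the gripper vertical and gripped the handle about 6 mm off-centre to stay clear of the rail and hook.
- **Small disagreements:** Checks differed by 1–2 mm, such as the bar's height in the wrist camera, which is within the calibration error. The force readings carry about 1 N of noise. Single x-forces of about 4 N appeared during the search until I re-centred the hook by 1 mm.

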